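# Sort the cut-off kit parts into the sample trays

## Task

The five loose spacecraft kit parts in the row nearest the robot (two engine bells, two cannons, one cockpit) are mixed up: put each into the well of the tray whose ledge carries a glued sample of the same shape, whatever its colour. Set every part down flat on the tray floor, the same side up as it lies now, none on top of another or on a rim. Leave the paint jar and the sanding block standing where they are.

Things in the scene. Friction and masses are not known exactly. Their poses are not given: they have to be found in the camera images.
- bell_a: Engine bell, white plastic: solid, standing mouth down, 36 mm tall, mouth 44 mm across at the bottom, drawn in to a plain round collar 24 mm across from 16 to 36 mm up (grip it there); small black dot on top. Round: yaw does not matter. Origin: centre of the underside; z up. About 25 g. Belongs in tray_bells.
- bell_b: Engine bell, grey plastic: solid, standing mouth down, 36 mm tall, mouth 44 mm across at the bottom, drawn in to a plain round collar 24 mm across from 16 to 36 mm up (grip it there); small black dot on top. Round: yaw does not matter. Origin: centre of the underside; z up. About 25 g. Belongs in tray_bells.
- cannon_a: Toy cannon, grey plastic, lying flat: body 50 long (x), 14 wide (y), 22 mm tall with a black stripe along its sides, gripped across the 14 mm; a thin round barrel reaches to x = +45 mm, a smaller breech block to x = -39 mm. Origin: centre of the body's underside; x to the muzzle, z up. About 22 g. Belongs in tray_cannons.
- cannon_b: Toy cannon, white plastic, lying flat: body 50 long (x), 14 wide (y), 22 mm tall with a black stripe along its sides, gripped across the 14 mm; a thin round barrel reaches to x = +45 mm, a smaller breech block to x = -39 mm. Origin: centre of the body's underside; x to the muzzle, z up. About 22 g. Belongs in tray_cannons.
- pod: Cockpit, grey plastic: block 50 long (x), 36 wide (y) and 24 mm tall, gripped across the 36 mm; a round tapering nose reaches to x = +45 mm, a tail plate to x = -31 mm; on top a glassy dome and a hump, up to 34 mm high. Origin: centre of the block's underside; x to the nose, z up. About 40 g. Belongs in tray_pod.
- tray_bells: Fixed black tray with a sample bell glued on its ledge. Well 110 (x) by 120 mm (y) inside, floor 4 mm thick, walls 5 mm thick with tops 14 mm above the table. Past the +x wall a ledge (to x = 110 mm, top at 14 mm) with the fixed full-size sample at x = 86 mm. Origin: centre of the well, at table height; x to the ledge, z up, yaw within 0.25 rad. The trays differ only in the sample.
- tray_cannons: Fixed black tray with a sample cannon glued on its ledge. Well 110 (x) by 120 mm (y) inside, floor 4 mm thick, walls 5 mm thick with tops 14 mm above the table. Past the +x wall a ledge (to x = 110 mm, top at 14 mm) with the fixed full-size sample at x = 86 mm. Origin: centre of the well, at table height; x to the ledge, z up, yaw within 0.25 rad. The trays differ only in the sample.
- tray_pod: Fixed black tray with a sample cockpit glued on its ledge. Well 110 (x) by 120 mm (y) inside, floor 4 mm thick, walls 5 mm thick with tops 14 mm above the table. Past the +x wall a ledge (to x = 110 mm, top at 14 mm) with the fixed full-size sample at x = 86 mm. Origin: centre of the well, at table height; x to the ledge, z up, yaw within 0.25 rad. The trays differ only in the sample.
- paint_jar: Bystander: amber glass paint jar with a black cap, 36 mm across, 45 mm tall, loose, standing among the parts. Origin: centre of the underside. Not to be moved.
- sanding_block: Bystander: cork sanding block with a dark abrasive face on top, 50 x 30 x 21 mm, loose, lying among the parts. Origin: centre of the underside. Not to be moved.
There are look-alikes about, which are no part of the job. Leave any purple look-alike of the bell_b alone.

How it is judged:
At the end, for the whole second after the job is handed in: Both bells are in tray_bells, both cannons in tray_cannons and the cockpit in tray_pod: each part's origin inside the 110 x 120 mm well, its underside less than 9 mm above the table (the floor is at 4 mm), its z axis within 0.2 rad of upright, and at rest (below 20 mm/s and 0.2 rad/s) (x of bell_a in the frame of tray_bells between -0.055 and 0.055 m and y of bell_a in the frame of tray_bells between -0.06 and 0.06 m and z of bell_a in the frame of tray_bells between 0 and 0.009 m and angle between each of bell_a, bell_b, cannon_a, cannon_b, pod's own z axis and vertical below 0.2 rad and linear speed of each of bell_a, bell_b, cannon_a, cannon_b, pod below 0.02 m/s and angular speed of each of bell_a, bell_b, cannon_a, cannon_b, pod below 0.2 rad/s and x of bell_b in the frame of tray_bells between -0.055 and 0.055 m and y of bell_b in the frame of tray_bells between -0.06 and 0.06 m and z of bell_b in the frame of tray_bells between 0 and 0.009 m and x of cannon_a in the frame of tray_cannons between -0.055 and 0.055 m and y of cannon_a in the frame of tray_cannons between -0.06 and 0.06 m and z of cannon_a in the frame of tray_cannons between 0 and 0.009 m and x of cannon_b in the frame of tray_cannons between -0.055 and 0.055 m and y of cannon_b in the frame of tray_cannons between -0.06 and 0.06 m and z of cannon_b in the frame of tray_cannons between 0 and 0.009 m and x of pod in the frame of tray_pod between -0.055 and 0.055 m and y of pod in the frame of tray_pod between -0.06 and 0.06 m and z of pod in the frame of tray_pod between 0 and 0.009 m); the robot touches nothing.
It fails at once if the paint jar is moved more than 20 mm or tipped over (distance of paint_jar from where it was at the start of the episode above 0.02 m or angle between paint_jar's own z axis and vertical above 0.3 rad).
It fails at once if the sanding block is moved more than 20 mm (distance of sanding_block from where it was at the start of the episode above 0.02 m).
It also fails if it takes over 106 s, if anything falls off the work surface, if the arm or the gripper's body presses on something with over 40 N, if the wrist force passes 120 N, or if a joint passes its speed limit or range.

## Robot

A 6-joint arm with a two-finger parallel gripper is mounted at the origin on the work surface. World frame = base frame: x ahead of the robot, y to its left, z up, the work surface at z = 0. Lengths are in m, angles in rad, forces in N, time in s.
With the tool pointing down it reaches from about 0.3 to 0.875 m from the base axis. Payload 6.4 kg.
Tool frame: the origin (TCP) lies midway between the tips of the shut fingers; the grasp point (between the pads) lies ctrl.grip_depth behind it (ctrl.grip_depth is the distance from the TCP to the grasp point, in m); x points along the fingers, y is the direction in which the jaws open and shut, and the axes are right-handed (so a half turn about x gives the same grasp; the last joint's range is limited). The gripper opens to 85 mm and grips with 20 to 120 N. Pads are 22 mm wide; open, the fingers measure 114 mm over their backs; the gripper's body (76 mm by 85 mm) begins 54 mm behind the grasp point. The pads swing forward as they close: fully open they stand 13 mm farther back than shut.
Start: joints at [-1.426, 0.181, 1.607, -0, 1.354, -0.206], TCP at [0.198, -0.54, 0.211] pointing down, gripper open.
Joint ranges: [-2.99, 2.99], [-0.89, 2.07], [0.3, 2.58], [-1.14, 4.28], [0, 2.63], [-3.12, 3.12]. Speed limits (rad/s): [2.57, 2.57, 3.01, 3.14, 3.14, 3.14].

## Interface

Orientations are given as a unit quaternion [w, x, y, z].
In Python, from bench import ctrl gives the robot as it stands.
- The arm moves only by the tool carry_out, never from a script. Its argument "motion" is one flat list of numbers, 7 for each row, row after row: the turn, a rotation vector about the tool's x, y, z in degrees, then the shift along the tool's x, y, z in m, then the gripper's target within -1 to 1 (shut at 1, half-way at 0, fully open at -1). A call has 1 to 10 rows; each row shifts and turns the pose as measured when the row begins, along the tool's axes as they then stand; what a row does not reach is not made up. A row lasts 1/10 s, in which the tool goes at most 50 mm and 8.59 degrees, less where a joint would pass 70% of its speed; a pose out of reach is approached as far as the arm can. A call with a gripper value outside its range is refused whole. The fingers move at their own pace and stop on an object; the grip force is fixed at half the most. Time passes only in rows, so rows that do not move let the fingers close. It gives the time, the measured TCP pose, the force and the opening at its end, in the units of the state.
- ctrl.get_obs(): the state, without advancing time (a new reading comes with each control period).
- ctrl.camera(name): name is "scene" or "top" or "wrist"; returns the picture (480x640x3 uint8, blue, green, red); there is no depth.
- ctrl.camera_params(name): a dict with "mtx" (3x3 intrinsics, pixels), "pose" (4x4, takes a point from camera to world coordinates); the wrist camera has in their place "hand_eye" (4x4, takes a point from camera to tool coordinates, whose origin is the TCP and whose axes are the tool frame's). Camera axes: x right, y down, z forward; pixel columns grow to the right and rows downward; lengths in m; the calibration is good to about 2 mm. A picture is of the moment at which its call begins: read the wrist's pose just before it. camera_params takes no time and is no camera call.
- ctrl.hand_in(): hands the job in, once; it reports no verdict.
Trained networks look in the newest picture that a camera, given by its name, has taken for a name from the list of things; names that differ only in an ending like _2 or _b are one class to them, and where a whole thing is asked for, a point or a joint stands for the part that bears it (a point fixed in the world has none). Each returns a list of dicts, best first, with "conf" (0 to 1); they miss things now and then, are a little off and sometimes report something else, mostly with a low value. They report only what shows in the picture. A call takes as long as a camera call. They do not tell look-alikes from the thing itself.
- ctrl.boxes_of(camera, thing): "point" ([x, y, z] in m, in the coordinates of the camera as it stood for that picture, good to about 4 mm: the middle of the surface that is visible of it).
- ctrl.trace(camera, thing): "pixels" (480x640 bool, what is visible of it).
- ctrl.landmark_of(camera, thing): "point" ([x, y, z] in m, in the coordinates of the camera as it stood for that picture, good to about 4 mm: a listed point, or the origin of a listed thing).
The state is a dict: "time_s": time; "q": joint angles; "dq": joint speeds; "joint_efforts": joint torques, N m; "eef_pos": TCP position; "eef_rot": TCP orientation; "wrist_force": force on the tool from outside, world axes, zero at the start; "torque": the same for the moment, N m; "opening": opening from 0.0 (shut) to 1.0 (fully open).
Only numpy, scipy, OpenCV 4.12 (cv2) and the standard library are available. Lean on these libraries where they do the work, as an engineer would, in place of code of your own. Each camera call takes 0.05 s, during which the arm holds its last target. There are 200 camera calls.

## Working session

There is one attempt and no reset: what is moved stays moved. The work goes in short steps, Python scripts to look and compute and a tool call to move; the robot and the scene stay as the last step left them, time stands still between calls to the robot, and variables do not carry over. Pictures are saved under pics/ and viewed, about 12 in all and at most 16, crops included, and the job is handed in when it is done.

Besides the shell and the picture viewer there is one more tool, called after "Emit:" by a JSON object that holds its "fn" and its "kwargs". carry_out: Moves the arm, as the interface text tells. Its arguments: {"type":"object","properties":{"motion":{"type":"array"}},"required":["motion"]}

```bash
ls; mkdir -p pics; python3 - <<'E'
from bench import ctrl
import cv2,numpy as np
print(ctrl.grip_depth, ctrl.get_obs())
for c in ("scene","top"):
    cv2.imwrite(f"pics/{c}0.png",ctrl.camera(c))
    p=ctrl.camera_params(c); print(c,np.round(p["mtx"],1).tolist(),np.round(p["pose"],3).tolist())
print(np.round(ctrl.camera_params("wrist")["hand_eye"],3).tolist())
E
```

```text
pics
0.0187 {'time_s': 0.0, 'q': array([-1.42629093e+00,  1.81533105e-01,  1.60803978e+00, -3.41369255e-06,
        1.35378711e+00, -2.06281638e-01]), 'dq': array([-1.29168064e-04,  9.64088509e-04,  7.01794081e-04, -1.75957971e-03,
       -9.88385854e-05,  2.56120412e-04]), 'joint_efforts': array([-6.01537704e-04, -4.44875515e+01, -3.51330221e+01, -4.00653526e-04,
        9.15121171e-03, -4.11215893e-06]), 'eef_pos': array([ 0.19752844, -0.5393692 ,  0.21027329]), 'eef_rot': array([ 0.12276266,  0.69627611,  0.12401184, -0.69623988]), 'wrist_force': array([ 0.65189996,  0.65226044, -0.38250636]), 'torque': array([-0.01749026, -0.00902013, -0.00278772]), 'opening': 1.0005145628669392}
scene [[528.6, 0.0, 316.2], [0.0, 528.6, 230.0], [0.0, 0.0, 1.0]] [[-0.247, 0.7, -0.67, 1.163], [0.969, 0.191, -0.158, 0.177], [0.017, -0.688, -0.725, 0.758], [0.0, 0.0, 0.0, 1.0]]
top [[495.9, 0.0, 324.7], [0.0, 495.9, 238.3], [0.0, 0.0, 1.0]] [[-0.014, -0.99, 0.139, 0.377], [-1.0, 0.017, 0.018, 0.009], [-0.02, -0.138, -0.99, 0.953], [0.0, 0.0, 0.0, 1.0]]
[[-0.001, -0.259, 0.966, -0.163], [1.0, 0.001, 0.001, 0.0], [-0.001, 0.966, 0.259, -0.065], [0.0, 0.0, 0.0, 1.0]]
```

View pics/top0.png

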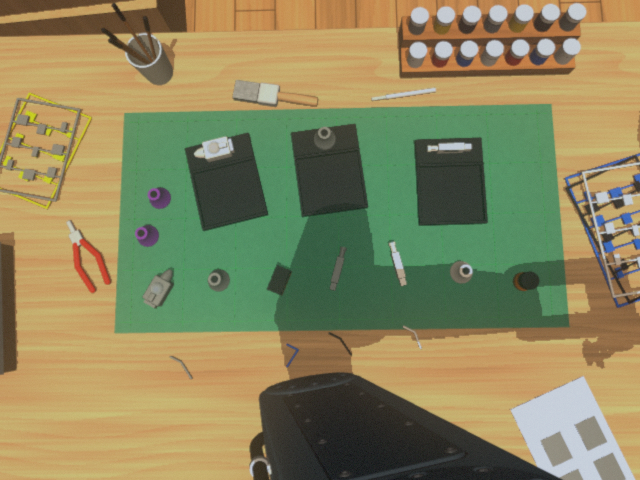

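View pics/scene0.png

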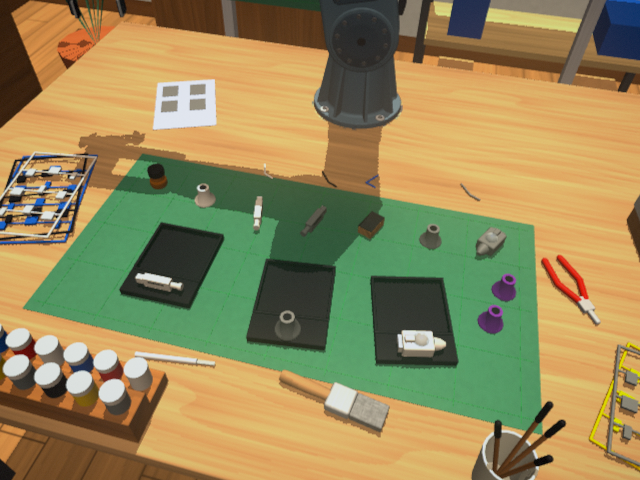

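Seen in the top picture: the row runs pod (158,288), grey bell (218,280), sanding block (280,278), grey cannon (338,268), white cannon (398,262), white bell (461,270), jar (526,281). The trays are pod (225,185), bells (330,175) and cannons (450,185). The purple look-alikes at (158,197) and (147,235) are to be left alone.

```bash
cat > h.py <<'E'
from bench import ctrl
import cv2,numpy as np
from scipy.spatial.transform import Rotation as R
def tool():
    o=ctrl.get_obs(); q=o["eef_rot"]; T=np.eye(4); T[:3,:3]=R.from_quat([q[1],q[2],q[3],q[0]]).as_matrix(); T[:3,3]=o["eef_pos"]; return T
def cam(c,T=None):
    p=ctrl.camera_params(c); return p["mtx"], (p["pose"] if c!="wrist" else T@p["hand_eye"])
def toW(P,p): return (P@np.append(p,1))[:3]
def px(K,P,w):
    c=np.linalg.inv(P)@np.append(w,1); u=K@c[:3]; return u[:2]/u[2]
def plane(K,P,uv,z):
    uv=np.atleast_2d(uv); d=(P[:3,:3]@np.linalg.inv(K)@np.c_[uv,np.ones(len(uv))].T).T
    return P[:3,3]+d*((z-P[2,3])/d[:,2])[:,None]
def tri(obs):  # [(K,P,uv)]
    A=np.zeros((3,3));b=np.zeros(3)
    for K,P,uv in obs:
        d=P[:3,:3]@np.linalg.inv(K)@[uv[0],uv[1],1]; d/=np.linalg.norm(d); M=np.eye(3)-np.outer(d,d); A+=M;b+=M@P[:3,3]
    return np.linalg.solve(A,b)
E
python3 - <<'E'
from h import *
for c in ("top","scene"):
    ctrl.camera(c); K,P=cam(c)
    for n in ("bell_a","cannon_a","pod","tray_bells","tray_cannons","tray_pod","paint_jar","sanding_block"):
        print(c,n)
        for d in ctrl.landmark_of(c,n): 
            if d["conf"]>.2: print("  L",round(d["conf"],2),np.round(toW(P,d["point"]),3),np.round(px(K,P,toW(P,d["point"]))))
        for d in ctrl.trace(c,n):
            if d["conf"]<.2: continue
            m=d["pixels"].astype(np.uint8); pts=np.argwhere(m)[:,::-1]
            z={"b":.018,"c":.015,"p":.012,"t":.014,"s":.021}[n[0]]
            r=cv2.minAreaRect((plane(K,P,pts,z)[:,:2]*1000).astype(np.float32))
            print("  T",round(d["conf"],2),len(pts),pts.mean(0).round(),[np.round(x,1) for x in r])
E
```

```text
top bell_a
  L 0.94 [ 0.523  0.365 -0.002] [152. 235.]
  L 0.8 [ 0.596  0.346 -0.001] [162. 198.]
  L 0.73 [0.432 0.231 0.004] [219. 281.]
  L 0.62 [ 0.446 -0.23   0.003] [460. 269.]
  T 0.88 397 [159. 197.] [array([592.7, 346.5]), array([43.8, 39.6]), np.float64(88.9)]
  T 0.71 373 [461. 272.] [array([ 440. , -228.8]), array([37.3, 41.4]), np.float64(87.2)]
  T 0.59 393 [147. 235.] [array([519.4, 367. ]), array([41.1, 42.5]), np.float64(2.2)]
  T 0.56 377 [218. 280.] [array([431.2, 227.9]), array([40.1, 39.6]), np.float64(89.1)]
top cannon_a
  L 0.88 [ 0.456 -0.112 -0.003] [397. 265.]
  L 0.75 [ 0.447  0.005 -0.003] [336. 271.]
  T 0.87 290 [397. 263.] [array([ 458.3, -109.6]), array([80.5, 15.7]), np.float64(11.3)]
  T 0.85 300 [338. 268.] [array([451.7,   2.6]), array([14.5, 83.2]), np.float64(75.4)]
top pod
  L 0.9 [ 0.417  0.346 -0.003] [160. 289.]
  T 0.56 747 [158. 289.] [array([419. , 342.4]), array([42.8, 76.4]), np.float64(57.2)]
  T 0.49 5647 [225. 181.] [array([628. , 219.2]), array([176.1, 130.9]), np.float64(13.1)]
  T 0.41 5944 [450. 181.] [array([ 618.3, -218.4]), arr
[... 1610 characters left out ...]
 array([41.4, 85.6]), np.float64(61.1)]
scene tray_bells
  L 0.63 [0.622 0.017 0.002] [297. 293.]
  T 0.91 6410 [293. 304.] [array([646.6,  17.7]), array([180. , 131.3]), np.float64(6.8)]
scene tray_cannons
  L 0.89 [ 0.595 -0.218 -0.   ] [180. 256.]
  T 0.76 5490 [173. 264.] [array([ 621.3, -216.1]), array([178.9, 135.1]), np.float64(0.5)]
scene tray_pod
  L 0.97 [ 0.601  0.216 -0.   ] [410. 308.]
scene paint_jar
  L 0.84 [ 0.422 -0.346  0.003] [158. 184.]
  T 0.91 392 [157. 176.] [array([ 407.5, -352.8]), array([85.7, 35.8]), np.float64(34.3)]
scene sanding_block
  L 0.87 [0.435 0.113 0.003] [369. 229.]
  T 0.75 460 [371. 224.] [array([437.5, 115. ]), array([38.3, 67.9]), np.float64(65.8)]
```

```bash
cat > go.py <<'E'
from h import *
import sys
# go.py x y z jawdeg : total turn about tool x, then shift in the tool axes after the turn (tool down)
x,y,z,j=map(float,sys.argv[1:5]); T=tool(); o=ctrl.get_obs()
yj=np.degrees(np.arctan2(T[1,1],T[0,1])); d=(j-yj+90)%180-90
# level: residual rotation to perfectly down with the jaw yaw
a=np.radians(yj+d); X=np.array([0,0,-1.]); Y=np.array([np.cos(a),np.sin(a),0]); G=np.c_[X,Y,np.cross(X,Y)]
rv=np.degrees(R.from_matrix(T[:3,:3].T@G).as_rotvec()); s=np.array([x,y,z])-T[:3,3]
print("t",round(o["time_s"],2),"pos",T[:3,3].round(4),"jaw",round(yj,1),"q6",round(o["q"][5],2),"open",round(o["opening"],3),"F",o["wrist_force"].round(1))
print("turn",rv.round(1),"shift now-axes",(T[:3,:3].T@s*1000).round(1),"shift after turn",(G.T@s*1000).round(1),"mm")
E
python3 go.py .442 -.231 .12 0; python3 go.py .442 -.231 .12 90
```

```text
t 1.8 pos [ 0.1976 -0.54    0.2112] jaw -69.9 q6 -0.21 open 1.001 F [-0.4 -0.2  0.3]
turn [-69.9   0.    0. ] shift now-axes [  91.2 -206.2 -335.7] shift after turn [  91.2  244.4 -309. ] mm
t 1.8 pos [ 0.1976 -0.54    0.2112] jaw -69.9 q6 -0.21 open 1.001 F [-0.4 -0.2  0.3]
turn [20.1  0.  -0. ] shift now-axes [  91.2 -206.2 -335.7] shift after turn [  91.2 -309.  -244.4] mm
```

Emit:
{"fn": "carry_out", "kwargs": {"motion": [6.7, 0, 0, 0, 0, 0, -0.2, 6.7, 0, 0, 0, 0, 0, -0.2, 6.7, 0, 0, 0, 0, 0, -0.2, 0, 0, 0, 0, -0.034, -0.027, -0.2, 0, 0, 0, 0, -0.034, -0.027, -0.2, 0, 0, 0, 0, -0.034, -0.027, -0.2, 0, 0, 0, 0, -0.034, -0.027, -0.2, 0, 0, 0, 0, -0.034, -0.027, -0.2, 0, 0, 0, 0, -0.034, -0.027, -0.2, 0, 0, 0, 0, -0.034, -0.027, -0.2]}}

```text
time_s: 2.8
eef_pos: [0.3933, -0.3022, 0.2112]
eef_rot: [-0.008, 0.707, -0.01, -0.707]
wrist_force: [1.0, -0.7, 0.4]
opening: 0.598
```

```bash
python3 go.py .442 -.231 .12 90
```

```text
t 2.8 pos [ 0.3933 -0.3022  0.2112] jaw -91.5 q6 0.7 open 0.598 F [ 1.  -0.7  0.4]
turn [-1.5 -0.  -0.2] shift now-axes [ 90.9 -72.8 -46.8] shift after turn [ 91.2 -71.2 -48.7] mm
```

Emit:
{"fn": "carry_out", "kwargs": {"motion": [-1.5, 0, 0, 0.02, -0.024, -0.016, -0.2, 0, 0, 0, 0.02, -0.024, -0.016, -0.2, 0, 0, 0, 0.025, -0.023, -0.016, -0.2, 0, 0, 0, 0.025, 0, 0, -0.2]}}

```text
time_s: 3.2
eef_pos: [0.4497, -0.2272, 0.1238]
eef_rot: [0.007, 0.711, -0.001, -0.703]
wrist_force: [-0.8, 0.2, -0.1]
opening: 0.598
```

```bash
cat > look.py <<'E'
from h import *
import sys
n,tag=sys.argv[1],sys.argv[2]
for c in ("wrist","top","scene"):
    T=tool(); im=ctrl.camera(c); K,P=cam(c,T)
    if c=="wrist": cv2.imwrite(f"pics/{tag}.png",im)
    for d in ctrl.landmark_of(c,n):
        if d["conf"]>.2: w=toW(P,d["point"]); print(c,"L",round(d["conf"],2),w.round(4),px(K,P,w).round())
    for d in ctrl.trace(c,n) if c=="wrist" else []:
        if d["conf"]<.2: continue
        pts=np.argwhere(d["pixels"])[:,::-1]; z=.022 if n[0]=='c' else .03 if n[0]=='b' else .024
        r=cv2.minAreaRect((plane(K,P,pts,z)[:,:2]*1000).astype(np.float32))
        print(c,"T",round(d["conf"],2),len(pts),pts.mean(0).round(),[np.round(v,1) for v in r])
E
python3 go.py .442 -.231 .12 90; python3 look.py bell_a w1
```

```text
t 3.2 pos [ 0.4497 -0.2272  0.1238] jaw -89.6 q6 0.86 open 0.598 F [-0.8  0.2 -0.1]
turn [ 0.4 -0.6 -0.6] shift now-axes [3.8 3.7 7.8] shift after turn [3.8 3.8 7.7] mm
wrist L 0.62 [ 0.4399 -0.2355  0.0012] [330. 243.]
top L 0.74 [4.346e-01 2.333e-01 3.000e-04] [218. 279.]
top L 0.66 [ 0.5934  0.3468 -0.0009] [162. 200.]
top L 0.6 [ 0.5218  0.3711 -0.0023] [149. 236.]
top L 0.49 [ 0.4433 -0.2351  0.0041] [462. 271.]
scene L 0.98 [ 0.5963  0.3508 -0.0026] [489. 324.]
scene L 0.72 [ 0.5262  0.3728 -0.004 ] [502. 295.]
scene L 0.58 [ 4.388e-01 -2.312e-01 -2.000e-04] [206. 200.]
```

View pics/w1.png

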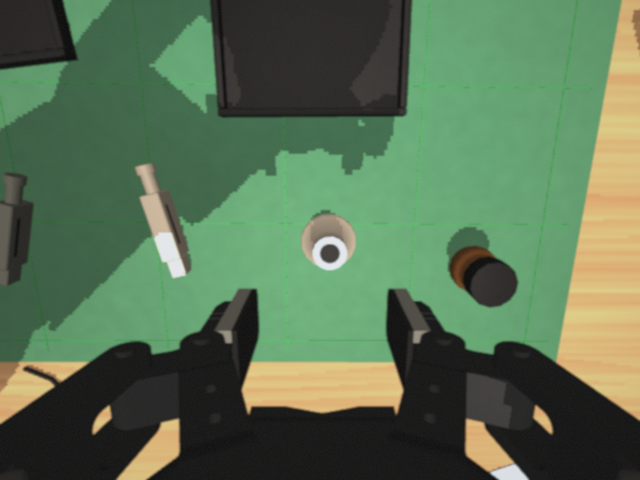

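The wrist view shows the white bell with its dot at (329,254), between open jaws, with the jar clear at (490,280) and the white cannon at (165,220).

```bash
python3 - <<'E'
from h import *
T=tool(); K,P=cam("wrist",T); a=(K,P,(329,254))
print(plane(K,P,(329,254),.036))
im=ctrl.camera("top"); K2,P2=cam("top")
u,v=px(K2,P2,[.442,-.232,.036]); u,v=int(u),int(v); g=cv2.cvtColor(im,cv2.COLOR_BGR2GRAY)[v-7:v+8,u-7:u+8].astype(int); print(u,v); print(g)
E
python3 go.py .442 -.232 .07 90
```

```text
[[ 0.43913902 -0.23797005  0.036     ]]
465 270
[[ 56  57  53  52  52  71  89  73  56  46  47  46  49  54  57]
 [ 55  56  48  48  51  65  81  68  54  45  50  54  51  53  54]
 [ 56  51  50  51  61  60  60  53  49  43  49  52  53  55  55]
 [ 48  54  77  99 112  85  68  55  47  51  50  54  52  56  55]
 [ 64  83 139 167 162 108  70  64  50  55  55  54  52  54  52]
 [ 80 114 187 201 166 100  73  67  55  53  52  56  52  54  53]
 [ 94 123 194 207 140  82  60  54  55  55  52  54  51  51  53]
 [ 95 136 197 203 130  71  57  52  52  48  54  55  57  51  54]
 [ 97 140 198 206 138  77  52  56  54  52  56  52  54  54  55]
 [105 134 193 205 153  91  55  53  55  51  52  47  52  52  54]
 [112 113 181 193 145  83  54  50  53  53  48  53  48  56  52]
 [122 107 137 148 101  64  49  51  55  58  53  51  56  52  54]
 [134 123 108  85  61  56  57  54  55  55  55  51  53  53  54]
 [141 133  92  62  53  50  57  54  53  53  49  54  51  53  53]
 [149 122  78  57  54  54  55  54  54  53  55  51  53  52  51]]
t 3.6 pos [ 0.4486 -0.2311  0.1259] jaw -89.8 q6 0.86 open 0.601 F [ 0.1 -0.7  0.1]
turn [ 0.2 -0.7 -0.8] shift now-axes [55.8  0.1  7.3] shift after turn [55.9  0.9  6.6] mm
```

Emit:
{"fn": "carry_out", "kwargs": {"motion": [0, -0.7, -0.8, 0.03, 0.003, 0.0075, -0.2, 0, 0, 0, 0.03, 0, 0, -0.2, 0, 0, 0, 0.02, 0, 0, -0.2, 0, 0, 0, 0, 0, 0, -0.2]}}

```text
time_s: 4.0
eef_pos: [0.4445, -0.2402, 0.0497]
eef_rot: [0.002, 0.71, -0.003, -0.704]
wrist_force: [-0.7, 0.1, -0.0]
opening: 0.601
```

```bash
python3 go.py .441 -.234 .015 90; python3 look.py bell_a w2
```

```text
t 4.0 pos [ 0.4445 -0.2402  0.0497] jaw -90.0 q6 0.84 open 0.601 F [-0.7  0.1 -0. ]
turn [-0.  -0.5 -0.4] shift now-axes [34.6 -6.5  3.7] shift after turn [34.7 -6.2  3.5] mm
wrist L 0.75 [ 0.4419 -0.2351  0.0016] [312. 262.]
wrist L 0.27 [ 4.211e-01 -3.454e-01  3.000e-04] [494. 294.]
wrist T 0.93 4334 [310. 265.] [array([ 449.4, -234.3]), array([36.9, 39.3]), np.float64(48.8)]
top L 0.81 [ 0.5215  0.3682 -0.0008] [150. 236.]
top L 0.73 [0.4298 0.2294 0.004 ] [219. 282.]
top L 0.63 [ 0.5936  0.3471 -0.0029] [162. 200.]
top L 0.43 [ 0.4473 -0.2343  0.0043] [462. 269.]
scene L 0.91 [ 0.5272  0.3722 -0.0019] [502. 294.]
scene L 0.9 [ 0.4404 -0.2305 -0.0012] [206. 201.]
scene L 0.77 [ 5.952e-01  3.523e-01 -5.000e-04] [490. 322.]
scene L 0.63 [ 0.4322  0.2366 -0.0037] [431. 242.]
```

View pics/w2.png

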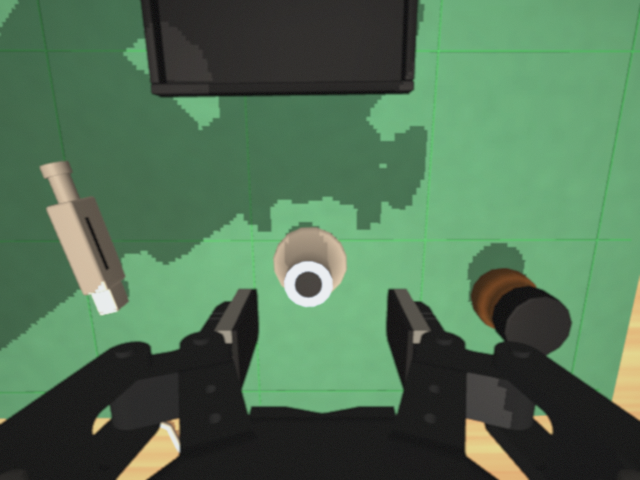

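Emit:
{"fn": "carry_out", "kwargs": {"motion": [0, 0, 0, 0.012, -0.005, 0.0025, -0.2, 0, 0, 0, 0.012, 0, 0, -0.2, 0, 0, 0, 0.01, 0, 0, -0.2, 0, 0, 0, 0, 0, 0, -0.2, 0, 0, 0, 0, 0, 0, 1, 0, 0, 0, 0, 0, 0, 1, 0, 0, 0, 0, 0, 0, 1, 0, 0, 0, 0, 0, 0, 1, 0, 0, 0, 0, 0, 0, 1]}}

```text
time_s: 5.25
eef_pos: [0.4475, -0.2347, 0.0203]
eef_rot: [0.003, 0.713, -0.003, -0.701]
wrist_force: [0.1, 0.3, -0.0]
opening: -0.001
```

```bash
python3 go.py .441 -.234 .12 90; python3 look.py bell_a w3 | grep wrist
```

```text
t 5.25 pos [ 0.4475 -0.2347  0.0203] jaw -90.0 q6 0.85 open -0.001 F [ 0.1  0.3 -0. ]
turn [ 0.  -1.  -0.5] shift now-axes [-99.8   0.2   4.8] shift after turn [-99.7  -0.7   6.5] mm
wrist L 0.6 [ 4.401e-01 -2.363e-01 -2.000e-04] [323. 287.]
wrist T 0.77 3264 [327. 272.] [array([ 458.1, -237.6]), array([36. , 25.3]), np.float64(85.5)]
```

View pics/w3.png

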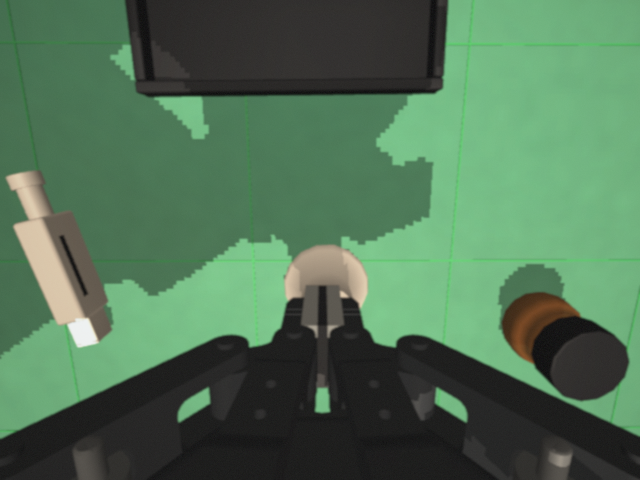

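```bash
python3 - <<'E'
from h import *
T=tool(); K,P=cam("wrist",T)
print(T.round(3))
for n,w in dict(tcp=T[:3,3],grasp=T[:3,3]-.0187*T[:3,0],dot=[.441,-.235,.036],base=[.441,-.235,0],bx=[.463,-.235,0],coll=[.441,-.235,.016]).items(): print(n,px(K,P,np.array(w)).round())
im=ctrl.camera("scene"); K,P=cam("scene"); u,v=px(K,P,[.441,-.235,.03]).astype(int)
a=cv2.resize(im[v-60:v+60,u-80:u+80],(640,480),interpolation=2)
im=ctrl.camera("top"); K,P=cam("top"); u,v=px(K,P,[.441,-.235,.03]).astype(int)
cv2.imwrite("pics/c1.png",a)
E
```

```text
[[ 0.015  0.    -1.     0.446]
 [-0.008 -1.    -0.    -0.234]
 [-1.     0.008 -0.015  0.019]
 [ 0.     0.     0.     1.   ]]
tcp [321. 288.]
grasp [321. 305.]
dot [322. 315.]
base [322. 285.]
bx [322. 243.]
coll [322. 297.]
```

View pics/c1.png

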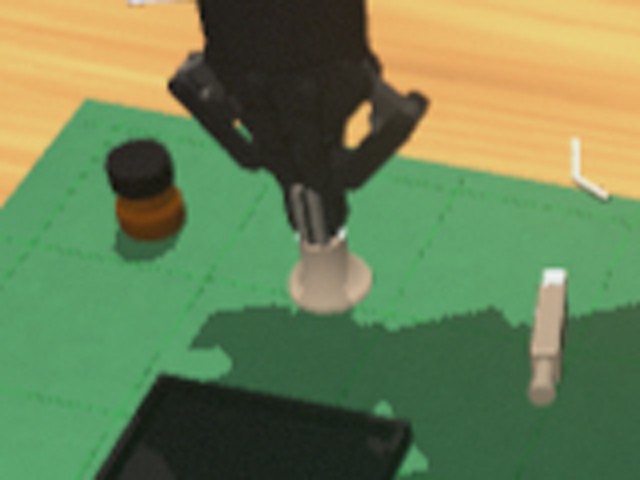

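```bash
python3 - <<'E'
from h import *
T=tool(); K,P=cam("scene"); o=px(K,P,[.441,-.235,.03]).astype(int)
for n,w in dict(tcp=T[:3,3],tcp20=T[:3,3]+[0,0,.02],dot=[.441,-.235,.036],base=[.441,-.235,0],bx=[.463,-.235,0]).items(): print(n,(px(K,P,np.array(w))-o)*4+[320,240])
E
```

```text
tcp [322.20895353 264.21536238]
tcp20 [316.645629   235.02820666]
dot [320.72486201 232.40995014]
base [330.48053148 284.16244066]
bx [313.7495286  312.56948141]
```

```bash
python3 - <<'E'
from h import *
T=tool(); K,P=cam("wrist",T); print(K.round(1).tolist())
for dz in (0,.02,.03):
    Q=P.copy(); Q[2,3]+=dz
    print(dz,[px(K,Q,np.array(w)).round().tolist() for w in ([.441,-.213,0],[.441,-.257,0],[.463,-.235,0],[.441,-.235,.036],[.42,-.3475,.045],[.42,-.3475,0])])
    print("tray edge x at y=-.154/-.284 z .014",[px(K,Q,np.array(w)).round().tolist() for w in ([.535,-.154,.014],[.535,-.284,.014])])
E
```

```text
[[378.0, 0.0, 322.0], [0.0, 378.0, 242.4], [0.0, 0.0, 1.0]]
0 [[279.0, 285.0], [365.0, 285.0], [322.0, 243.0], [322.0, 315.0], [594.0, 371.0], [534.0, 322.0]]
tray edge x at y=-.154/-.284 z .014 [[127.0, 84.0], [440.0, 84.0]]
0.02 [[282.0, 272.0], [360.0, 272.0], [321.0, 234.0], [322.0, 297.0], [564.0, 346.0], [515.0, 306.0]]
tray edge x at y=-.154/-.284 z .014 [[148.0, 91.0], [426.0, 91.0]]
0.03 [[284.0, 267.0], [359.0, 267.0], [321.0, 230.0], [322.0, 289.0], [551.0, 336.0], [507.0, 300.0]]
tray edge x at y=-.154/-.284 z .014 [[157.0, 93.0], [421.0, 94.0]]
```

Emit:
{"fn": "carry_out", "kwargs": {"motion": [0, 0, 0, 0, 0, 0, -0.2, 0, 0, 0, 0, 0, 0, -0.2, 0, 0, 0, 0, 0, 0, -0.2, 0, 0, 0, 0, 0, 0, -0.2, 0, 0, 0, 0.007, 0, 0.004, -0.2, 0, 0, 0, 0.007, 0, 0, -0.2, 0, 0, 0, 0, 0, 0, -0.2]}}

```text
time_s: 6.4
eef_pos: [0.442, -0.2344, 0.0035]
eef_rot: [0.003, 0.712, -0.003, -0.702]
wrist_force: [-0.6, 1.0, -0.5]
opening: 0.602
```

```bash
python3 go.py .441 -.235 .12 90; python3 - <<'E'
from h import *
K,P=cam("scene"); im=ctrl.camera("scene"); u,v=px(K,P,[.441,-.235,.03]).astype(int)
a=cv2.resize(im[v-60:v+60,u-40:u+40],(400,600),interpolation=2)
b=cv2.resize(ctrl.camera("wrist")[180:420,160:480],(400,300))
cv2.imwrite("pics/c2.png",np.hstack([a,np.vstack([b,b*0])]))
T=tool(); print((px(K,P,T[:3,3])-[u,v])*5+[200,300])
E
```

```text
t 6.4 pos [ 0.442  -0.2344  0.0035] jaw -90.0 q6 0.84 open 0.602 F [-0.6  1.  -0.5]
turn [ 0.  -0.8 -0.4] shift now-axes [-116.5    1.4   -0.7] shift after turn [-116.5    0.6    1. ] mm
[211.04542462 350.21327152]
```

View pics/c2.png

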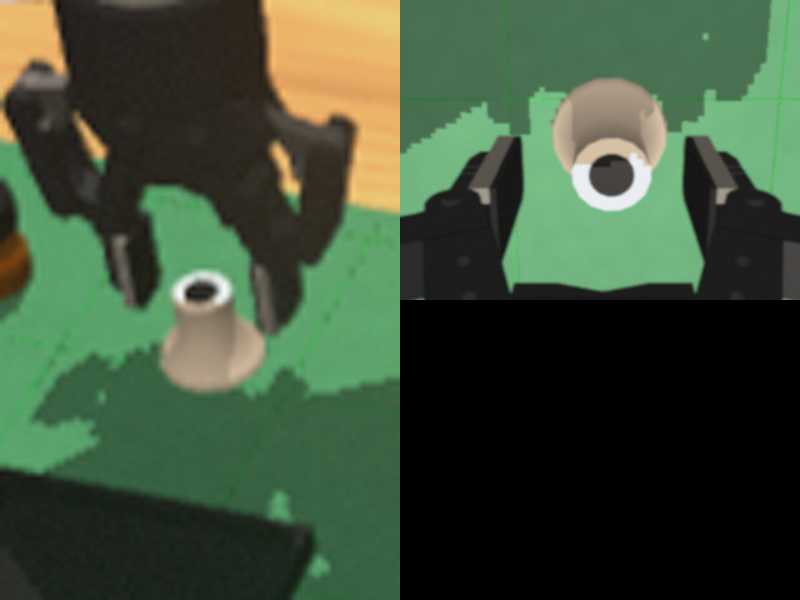

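Emit:
{"fn": "carry_out", "kwargs": {"motion": [0, 0, 0, 0.004, 0, 0, -0.2, 0, 0, 0, 0, 0, 0, 0.4, 0, 0, 0, 0, 0, 0, 1, 0, 0, 0, 0, 0, 0, 1, 0, 0, 0, 0, 0, 0, 1, 0, 0, 0, 0, 0, 0, 1]}}

```text
time_s: 7.1
eef_pos: [0.4432, -0.2352, 0.0005]
eef_rot: [0.003, 0.713, -0.003, -0.701]
wrist_force: [-0.1, 0.2, 0.2]
opening: 0.25
```

```bash
python3 go.py .441 -.235 .12 90
```

```text
t 7.1 pos [ 0.4432 -0.2352  0.0005] jaw -90.0 q6 0.84 open 0.25 F [-0.1  0.2  0.2]
turn [ 0.  -0.9 -0.5] shift now-axes [-119.5    0.8    0.3] shift after turn [-119.5   -0.2    2.2] mm
```

Gripped at an opening of 0.25, about 21 mm. Lifting and carrying.

Emit:
{"fn": "carry_out", "kwargs": {"motion": [0, 0, 0, -0.03, 0, 0, 1, 0, 0, 0, -0.04, 0, 0, 1, 0, 0, 0, -0.04, 0, 0, 1, 0, 0, 0, 0, -0.036, -0.03, 1, 0, 0, 0, 0, -0.036, -0.03, 1, 0, 0, 0, 0, -0.036, -0.03, 1, 0, 0, 0, 0, -0.036, -0.03, 1, 0, 0, 0, 0, -0.036, -0.03, 1, 0, 0, 0, 0, -0.036, -0.03, 1]}}

```text
time_s: 8.0
eef_pos: [0.626, -0.017, 0.117]
eef_rot: [-0.001, 0.713, -0.008, -0.701]
wrist_force: [-0.3, -1.3, -0.6]
opening: 0.254
```

```bash
python3 go.py .649 .018 .1 90; python3 look.py bell_a w4|grep wrist
```

```text
t 8.0 pos [ 0.626 -0.017  0.117] jaw -90.7 q6 1.37 open 0.254 F [-0.3 -1.3 -0.6]
turn [-0.7 -1.  -0.6] shift now-axes [ 17.1 -35.4 -22.2] shift after turn [ 17. -35. -23.] mm
wrist T 0.62 6533 [322. 295.] [array([584.7, -21.6]), array([81.3, 63.3]), np.float64(17.0)]
wrist T 0.47 36831 [266. 184.] [array([648.3,  13. ]), array([160.3, 122. ]), np.float64(7.0)]
```

View pics/w4.png

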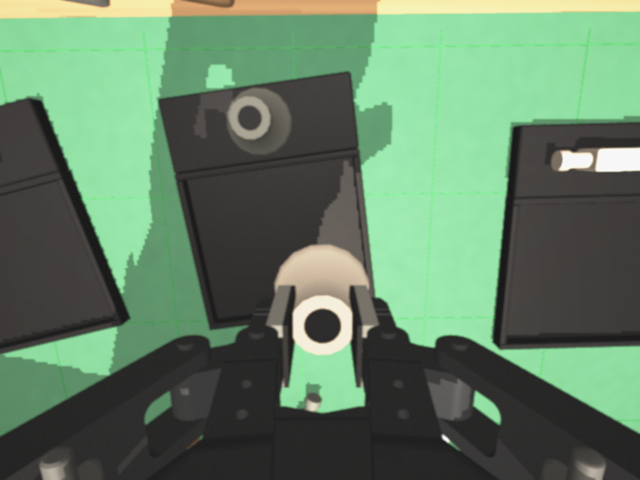

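Emit:
{"fn": "carry_out", "kwargs": {"motion": [0, -1, -0.6, 0, -0.018, -0.012, 1, 0, 0, 0, 0.02, -0.017, -0.011, 1, 0, 0, 0, 0.03, 0, 0, 1, 0, 0, 0, 0.03, 0, 0, 1, 0, 0, 0, 0, 0, 0, 1, 0, 0, 0, 0, 0, 0, 1]}}

```text
time_s: 8.95
eef_pos: [0.6476, 0.0072, 0.0381]
eef_rot: [-0.009, 0.708, -0.009, -0.706]
wrist_force: [0.5, -0.6, -0.1]
opening: 0.254
```

```bash
python3 go.py .649 .018 .006 90
```

```text
t 8.95 pos [0.6476 0.0072 0.0381] jaw -91.5 q6 1.42 open 0.254 F [ 0.5 -0.6 -0.1]
turn [-1.5 -0.2 -0. ] shift now-axes [ 32.1 -10.9  -1. ] shift after turn [ 32.1 -10.8  -1.4] mm
```

Emit:
{"fn": "carry_out", "kwargs": {"motion": [0, 0, 0, 0.0, -0.011, 0, 1, 0, 0, 0, 0.012, 0, 0, 1, 0, 0, 0, 0.01, 0, 0, 1, 0, 0, 0, 0.005, 0, 0, 1, 0, 0, 0, 0, 0, 0, 1, 0, 0, 0, 0, 0, 0, 1]}}

```text
time_s: 9.55
eef_pos: [0.6508, 0.0174, 0.0144]
eef_rot: [-0.01, 0.711, -0.01, -0.704]
wrist_force: [0.4, 0.3, 0.2]
opening: 0.25
```

```bash
python3 go.py .649 .018 .005 90
```

```text
t 9.55 pos [0.6508 0.0174 0.0144] jaw -91.6 q6 1.44 open 0.25 F [0.4 0.3 0.2]
turn [-1.6 -0.6 -0.1] shift now-axes [ 9.4 -0.6  1.9] shift after turn [ 9.4 -0.6  1.8] mm
```

Emit:
{"fn": "carry_out", "kwargs": {"motion": [0, 0, 0, 0.006, 0, 0, 1, 0, 0, 0, 0, 0, 0, 1, 0, 0, 0, 0.003, 0, 0, 1, 0, 0, 0, 0, 0, 0, 1]}}

```text
time_s: 9.95
eef_pos: [0.6512, 0.0172, 0.005]
eef_rot: [-0.01, 0.711, -0.01, -0.703]
wrist_force: [-0.3, 1.1, 0.1]
opening: 0.254
```

```bash
python3 go.py .649 .018 .005 90
```

```text
t 9.95 pos [0.6512 0.0172 0.005 ] jaw -91.6 q6 1.44 open 0.254 F [-0.3  1.1  0.1]
turn [-1.6 -0.6 -0.1] shift now-axes [-0.1 -0.7  2.2] shift after turn [-0.  -0.8  2.2] mm
```

Emit:
{"fn": "carry_out", "kwargs": {"motion": [0, 0, 0, 0.001, 0, 0, 1, 0, 0, 0, 0, 0, 0, 0.2, 0, 0, 0, 0, 0, 0, 0, 0, 0, 0, 0, 0, 0, -0.1, 0, 0, 0, 0, 0, 0, -0.1, 0, 0, 0, -0.02, 0, 0, -0.1, 0, 0, 0, -0.04, 0, 0, -0.1, 0, 0, 0, -0.04, 0, 0, -0.1]}}

```text
time_s: 10.75
eef_pos: [0.645, 0.0179, 0.0993]
eef_rot: [0.01, -0.706, 0.01, 0.708]
wrist_force: [-0.0, -0.2, 0.4]
opening: 0.552
```

```bash
python3 go.py .454 -.112 .1 101; python3 look.py bell_a w5
```

```text
t 10.75 pos [0.645  0.0179 0.0993] jaw -91.6 q6 1.44 open 0.552 F [-0.  -0.2  0.4]
turn [-12.6   0.2   0.1] shift now-axes [ -0.2 135.4 187.2] shift after turn [ -0.7  91.1 212.3] mm
wrist L 0.63 [0.6502 0.0148 0.005 ] [325. 230.]
wrist T 0.69 3095 [323. 229.] [array([656.8,  16.6]), array([38.9, 39.3]), np.float64(43.6)]
top L 0.71 [ 0.5202  0.3673 -0.003 ] [151. 237.]
top L 0.57 [ 0.5956  0.3466 -0.0028] [163. 199.]
scene L 0.95 [ 0.4321  0.2381 -0.    ] [432. 241.]
scene L 0.75 [ 5.953e-01  3.507e-01 -5.000e-04] [489. 322.]
```

View pics/w5.png

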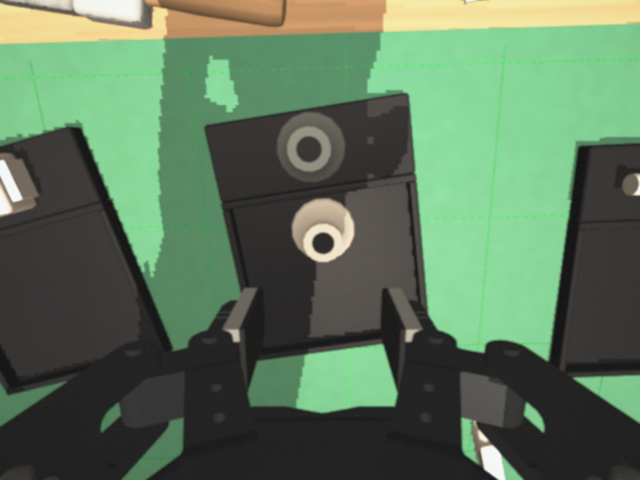

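Bell_a stands flat at (0.650, 0.015, 0.005). On to the white cannon.

Emit:
{"fn": "carry_out", "kwargs": {"motion": [-6.3, 0, 0, 0, 0, 0, -0.2, -6.3, 0, 0, 0, 0, 0, -0.2, 0, 0, 0, 0, 0, 0, -0.2, 0, 0, 0, 0, 0.015, 0.035, -0.2, 0, 0, 0, 0, 0.015, 0.035, -0.2, 0, 0, 0, 0, 0.015, 0.035, -0.2, 0, 0, 0, 0, 0.015, 0.035, -0.2, 0, 0, 0, 0, 0.015, 0.035, -0.2, 0, 0, 0, 0, 0, 0, -0.2, 0, 0, 0, 0, 0, 0, -0.2]}}

```text
time_s: 12.1
eef_pos: [0.4741, -0.0897, 0.0859]
eef_rot: [-0.06, -0.696, -0.066, 0.712]
wrist_force: [0.7, -0.1, -0.4]
opening: 0.599
```

```bash
python3 go.py .454 -.112 .06 101; python3 look.py cannon_b w6
```

```text
t 12.1 pos [ 0.4741 -0.0897  0.0859] jaw -79.8 q6 0.96 open 0.599 F [ 0.7 -0.1 -0.4]
turn [-0.8  1.3  0.6] shift now-axes [26.3 18.6 23.2] shift after turn [25.9 18.  24. ] mm
wrist L 0.84 [ 0.4488 -0.0016  0.003 ] [188. 252.]
wrist L 0.72 [ 0.4544 -0.1139 -0.0012] [351. 270.]
wrist T 0.92 2557 [352. 270.] [array([ 461.4, -111.6]), array([84. , 14.8]), np.float64(14.2)]
wrist T 0.64 3038 [180. 252.] [array([454.1,  -2.2]), array([18.1, 85.4]), np.float64(74.3)]
top L 0.76 [ 0.4546 -0.1117 -0.0021] [397. 266.]
top L 0.57 [0.6522 0.0179 0.0066] [328. 167.]
top L 0.56 [ 0.447   0.0037 -0.0022] [337. 271.]
scene L 0.7 [ 0.4522 -0.1101  0.    ] [259. 215.]
scene L 0.52 [ 4.473e-01  4.100e-03 -2.000e-04] [314. 224.]
```

Emit:
{"fn": "carry_out", "kwargs": {"motion": [-2, 1, 0.5, 0, 0.01, 0.012, -0.2, 0, 0, 0, 0.02, 0.008, 0.012, -0.2, 0, 0, 0, 0.02, 0, 0, -0.2, 0, 0, 0, 0, 0, 0, -0.2, 0, 0, 0, 0, 0, 0, -0.2]}}

```text
time_s: 12.95
eef_pos: [0.4577, -0.1112, 0.0467]
eef_rot: [-0.079, -0.702, -0.078, 0.703]
wrist_force: [-0.0, 0.1, 0.6]
opening: 0.596
```

```bash
python3 go.py .4545 -.1125 -.006 103; python3 look.py cannon_b w7 | grep wrist
```

```text
t 12.95 pos [ 0.4577 -0.1112  0.0467] jaw -77.2 q6 0.86 open 0.596 F [-0.   0.1  0.6]
turn [-0.2  0.1 -0. ] shift now-axes [52.7  0.5  3.4] shift after turn [52.7  0.5  3.4] mm
wrist L 0.9 [ 0.4563 -0.1125  0.0013] [323. 261.]
wrist L 0.6 [ 0.4515 -0.0017  0.0032] [127. 228.]
wrist T 0.88 5356 [114. 232.] [array([453.7,  -3.5]), array([20.5, 85. ]), np.float64(73.1)]
wrist T 0.79 3698 [323. 262.] [array([ 460.1, -111.6]), array([83.4, 14.1]), np.float64(13.4)]
```

Aligned. I'll descend in stages with force checks.

Emit:
{"fn": "carry_out", "kwargs": {"motion": [0, 0, 0, 0.02, 0, 0.002, -0.2, 0, 0, 0, 0.015, 0, 0, -0.2, 0, 0, 0, 0.008, 0, 0, -0.2, 0, 0, 0, 0, 0, 0, -0.2, 0, 0, 0, 0, 0, 0, -0.2]}}

```text
time_s: 13.8
eef_pos: [0.4581, -0.1127, 0.005]
eef_rot: [0.08, 0.704, 0.077, -0.701]
wrist_force: [0.1, 0.2, -0.9]
opening: 0.597
```

```bash
python3 go.py .4545 -.1125 -.006 103; python3 - <<'E'
from h import *
T=tool(); K,P=cam("scene"); im=ctrl.camera("scene"); u,v=px(K,P,[.4545,-.1125,.01]).astype(int)
a=cv2.resize(im[v-60:v+60,u-40:u+40],(400,600),interpolation=2)
b=cv2.resize(ctrl.camera("wrist")[180:420,160:480],(400,300))
cv2.imwrite("pics/c3.png",np.hstack([a,np.vstack([b,b*0])])); print((px(K,P,T[:3,3])-[u,v])*5+[200,300])
E
```

```text
t 13.8 pos [ 0.4581 -0.1127  0.005 ] jaw -77.2 q6 0.86 open 0.597 F [ 0.1  0.2 -0.9]
turn [-0.2 -0.2 -0.2] shift now-axes [11.  -1.1  3.5] shift after turn [11.  -1.   3.4] mm
[198.75317452 319.33407777]
```

View pics/c3.png

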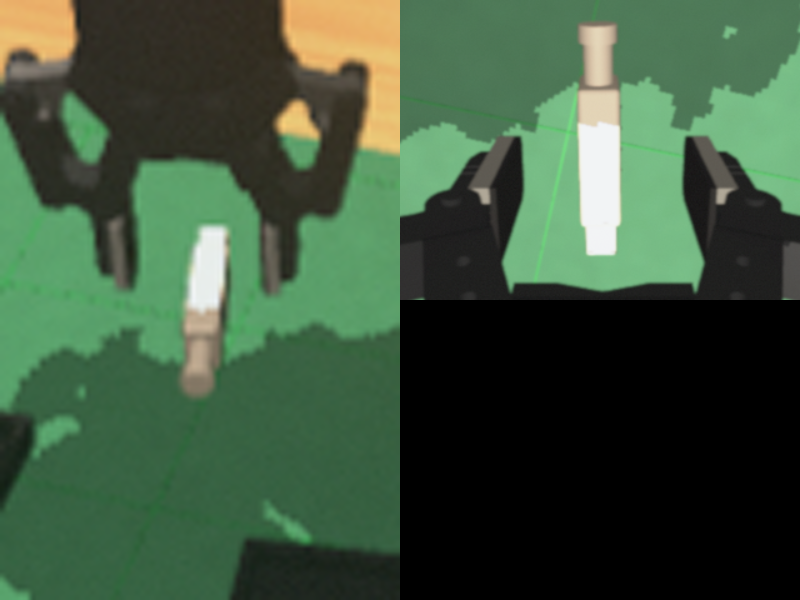

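Emit:
{"fn": "carry_out", "kwargs": {"motion": [0, 0, 0, 0.006, 0, 0.003, -0.2, 0, 0, 0, 0.004, 0, 0, -0.2, 0, 0, 0, 0.002, 0, 0, -0.2, 0, 0, 0, 0, 0, 0, -0.2]}}

```text
time_s: 14.3
eef_pos: [0.4561, -0.1141, -0.0065]
eef_rot: [0.081, 0.705, 0.077, -0.7]
wrist_force: [0.5, 0.1, -0.7]
opening: 0.6
```

```bash
python3 go.py .4545 -.1125 -.007 103
```

```text
t 14.3 pos [ 0.4561 -0.1141 -0.0065] jaw -77.2 q6 0.85 open 0.6 F [ 0.5  0.1 -0.7]
turn [-0.2 -0.3 -0.4] shift now-axes [ 0.5 -1.9  1.2] shift after turn [ 0.5 -1.9  1.2] mm
```

Emit:
{"fn": "carry_out", "kwargs": {"motion": [0, 0, 0, 0, 0, 0, 0.2, 0, 0, 0, 0, 0, 0, 0.5, 0, 0, 0, 0, 0, 0, 1, 0, 0, 0, 0, 0, 0, 1, 0, 0, 0, 0, 0, 0, 1, 0, 0, 0, 0, 0, 0, 1, 0, 0, 0, -0.005, 0, 0, 1]}}

```text
time_s: 15.0
eef_pos: [0.4559, -0.114, -0.0014]
eef_rot: [0.081, 0.705, 0.077, -0.701]
wrist_force: [0.3, -0.1, -0.0]
opening: 0.139
```

```bash
python3 go.py .592 -.191 .1 90
```

```text
t 15.0 pos [ 0.4559 -0.114  -0.0014] jaw -77.2 q6 0.85 open 0.139 F [ 0.3 -0.1 -0. ]
turn [12.8 -0.3 -0.3] shift now-axes [-100.2  105.9 -116.2] shift after turn [-101.4   77.  -136.1] mm
```

Emit:
{"fn": "carry_out", "kwargs": {"motion": [0, 0, 0, -0.03, 0, 0, 1, 0, 0, 0, -0.035, 0, 0, 1, 6.4, 0, 0, -0.035, 0, 0, 1, 6.4, 0, 0, 0, 0, 0, 1, 0, 0, 0, 0, 0.033, -0.034, 1, 0, 0, 0, 0, 0.033, -0.034, 1, 0, 0, 0, 0, 0.033, -0.034, 1, 0, 0, 0, 0, 0.02, -0.02, 1, 0, 0, 0, 0, 0, 0, 1, 0, 0, 0, 0, 0, 0, 1]}}

```text
time_s: 16.0
eef_pos: [0.5768, -0.2346, 0.105]
eef_rot: [-0.002, 0.709, -0.004, -0.706]
wrist_force: [-0.5, 0.5, -0.7]
opening: 0.14
```

```bash
python3 go.py .592 -.247 -.002 90
```

```text
t 16.0 pos [ 0.5768 -0.2346  0.105 ] jaw -90.5 q6 1.0 open 0.14 F [-0.5  0.5 -0.7]
turn [-0.5 -0.3 -0.2] shift now-axes [107.1  11.9 -14.9] shift after turn [107.   12.4 -15.2] mm
```

Emit:
{"fn": "carry_out", "kwargs": {"motion": [0, 0, 0, 0, 0.012, -0.015, 1, 0, 0, 0, 0.03, 0, 0, 1, 0, 0, 0, 0.03, 0, 0, 1, 0, 0, 0, 0.02, 0, 0, 1, 0, 0, 0, 0, 0, 0, 1, 0, 0, 0, 0, 0, 0, 1, 0, 0, 0, 0, 0, 0, 1]}}

```text
time_s: 16.7
eef_pos: [0.589, -0.2415, 0.0261]
eef_rot: [-0.001, 0.708, -0.002, -0.706]
wrist_force: [-0.7, -0.6, 0.1]
opening: 0.142
```

```bash
python3 go.py .592 -.247 -.002 90; python3 look.py tray_cannons w8
```

```text
t 16.7 pos [ 0.589  -0.2415  0.0261] jaw -90.3 q6 1.0 open 0.142 F [-0.7 -0.6  0.1]
turn [-0.3 -0.2 -0.1] shift now-axes [28.1  5.5 -3. ] shift after turn [28.1  5.5 -3. ] mm
wrist L 0.79 [ 0.5946 -0.2189 -0.0008] [278. 259.]
wrist T 0.93 81217 [270. 162.] [array([ 620.7, -222.1]), array([158.9, 122.3]), np.float64(0.9)]
top L 0.95 [ 0.5941 -0.2215 -0.0018] [451. 194.]
scene L 0.94 [ 0.594  -0.2196  0.0014] [179. 255.]
scene L 0.75 [0.4331 0.113  0.0011] [369. 229.]
```

View pics/w8.png

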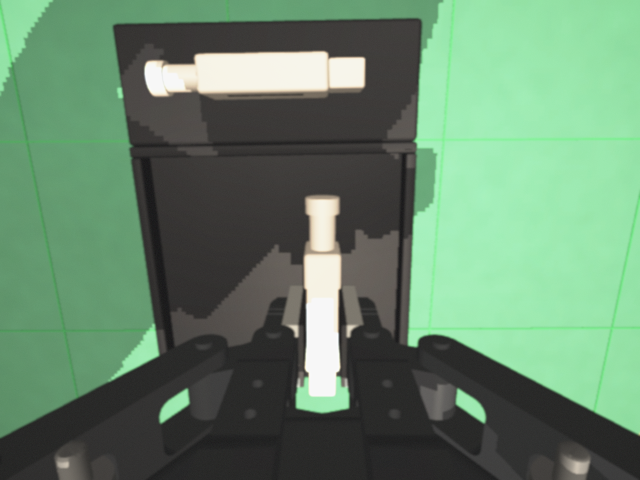

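The cannon is held and straight over the right half of the well, clear of the walls. Pictures so far: 11.

Emit:
{"fn": "carry_out", "kwargs": {"motion": [0, 0, 0, 0.01, 0.005, -0.003, 1, 0, 0, 0, 0.01, 0, 0, 1, 0, 0, 0, 0.005, 0, 0, 1, 0, 0, 0, 0, 0, 0, 1, 0, 0, 0, 0, 0, 0, 1]}}

```text
time_s: 17.55
eef_pos: [0.5923, -0.2478, -0.0022]
eef_rot: [-0.001, 0.708, -0.002, -0.706]
wrist_force: [-0.6, 1.4, 6.3]
opening: 0.143
```

```bash
python3 go.py .592 -.247 -.002 90
```

```text
t 17.55 pos [ 0.5923 -0.2478 -0.0022] jaw -90.3 q6 1.0 open 0.143 F [-0.6  1.4  6.3]
turn [-0.3 -0.2 -0.1] shift now-axes [-0.2 -0.8  0.3] shift after turn [-0.2 -0.8  0.3] mm
```

Emit:
{"fn": "carry_out", "kwargs": {"motion": [0, 0, 0, 0, 0, 0, 0.35, 0, 0, 0, 0, 0, 0, 0.35, 0, 0, 0, 0, 0, 0, 0.35, 0, 0, 0, -0.015, 0, 0, 0.35, 0, 0, 0, -0.03, 0, 0, 0.35, 0, 0, 0, -0.03, 0, 0, -0.2, 0, 0, 0, -0.03, 0, 0, -0.2, 7.5, 0, 0, 0, 0, 0, -0.2, 7.5, 0, 0, 0, 0, 0, -0.2, 0, 0, 0, 0, 0, 0, -0.2]}}

```text
time_s: 18.55
eef_pos: [0.594, -0.2484, 0.1164]
eef_rot: [-0.095, 0.704, -0.098, -0.697]
wrist_force: [-0.5, -0.5, 0.8]
opening: 0.598
```

```bash
python3 go.py .4475 .003 .09 74.5; python3 look.py cannon_a w9
```

```text
t 18.55 pos [ 0.594  -0.2484  0.1164] jaw -105.8 q6 1.27 open 0.598 F [-0.5 -0.5  0.8]
turn [-0.2 -0.6 -0.2] shift now-axes [  23.6 -202.3  209.5] shift after turn [  26.4 -203.1  208.4] mm
wrist L 0.86 [ 0.5932 -0.2486  0.0039] [321. 234.]
wrist T 0.93 2182 [320. 235.] [array([ 595.5, -248.6]), array([84. , 15.5]), np.float64(0.2)]
top L 0.88 [ 0.4491  0.0023 -0.0034] [338. 270.]
scene L 0.85 [ 0.5901 -0.2444  0.0057] [168. 249.]
scene L 0.7 [ 0.4497  0.0015 -0.0023] [313. 225.]
```

Emit:
{"fn": "carry_out", "kwargs": {"motion": [0, 0, 0, 0, -0.029, 0.03, -0.2, 0, 0, 0, 0, -0.029, 0.03, -0.2, 0, 0, 0, 0, -0.029, 0.03, -0.2, 0, 0, 0, 0, -0.029, 0.03, -0.2, 0, 0, 0, 0, -0.029, 0.03, -0.2, 0, 0, 0, 0, -0.029, 0.029, -0.2, 0, 0, 0, 0, -0.025, 0.025, -0.2, 0, 0, 0, 0, 0, 0, -0.2, 0, 0, 0, 0, 0, 0, -0.2]}}

```text
time_s: 19.8
eef_pos: [0.4416, 0.0062, 0.1077]
eef_rot: [-0.094, 0.701, -0.095, -0.7]
wrist_force: [0.3, -0.0, 0.4]
opening: 0.599
```

```bash
python3 go.py .4485 .002 .05 74.5; python3 look.py cannon_a w10
```

```text
t 19.8 pos [0.4416 0.0062 0.1077] jaw -105.3 q6 1.58 open 0.599 F [ 0.3 -0.   0.4]
turn [ 0.2 -0.1 -0.1] shift now-axes [57.7  2.2 -7.7] shift after turn [57.7  2.2 -7.7] mm
wrist L 0.78 [ 4.476e-01 -3.000e-04  1.400e-03] [327. 224.]
wrist T 0.73 2278 [325. 222.] [array([4.524e+02, 4.000e-01]), array([14.7, 82.8]), np.float64(74.7)]
top L 0.93 [ 0.5874 -0.2489  0.0056] [466. 196.]
scene L 0.84 [ 0.5909 -0.2457  0.0083] [167. 249.]
scene L 0.61 [ 0.4491  0.0031 -0.0027] [313. 225.]
```

Emit:
{"fn": "carry_out", "kwargs": {"motion": [0, 0, 0, 0.03, 0.002, -0.007, -0.2, 0, 0, 0, 0.03, 0, 0, -0.2, 0, 0, 0, 0.025, 0, 0, -0.2, 0, 0, 0, 0, 0, 0, -0.2, 0, 0, 0, 0, 0, 0, -0.2]}}

```text
time_s: 20.65
eef_pos: [0.4521, -0.0021, 0.0217]
eef_rot: [-0.096, 0.702, -0.097, -0.699]
wrist_force: [-0.1, 0.6, 0.2]
opening: 0.603
```

```bash
python3 go.py .4485 .002 -.0065 74.5; python3 look.py cannon_a w11 | grep wrist
```

```text
t 20.65 pos [ 0.4521 -0.0021  0.0217] jaw -105.7 q6 1.58 open 0.603 F [-0.1  0.6  0.2]
turn [-0.2 -0.3 -0.1] shift now-axes [28.2 -3.   4.8] shift after turn [28.2 -3.   4.6] mm
wrist T 0.86 4879 [315. 283.] [array([4.534e+02, 2.000e-01]), array([14.8, 83.6]), np.float64(73.5)]
```

Emit:
{"fn": "carry_out", "kwargs": {"motion": [0, 0, 0, 0.01, -0.003, 0.004, -0.2, 0, 0, 0, 0.01, 0, 0, -0.2, 0, 0, 0, 0.006, 0, 0, -0.2, 0, 0, 0, 0, 0, 0, -0.2, 0, 0, 0, 0, 0, 0, 0.3, 0, 0, 0, 0, 0, 0, 0.6, 0, 0, 0, 0, 0, 0, 1, 0, 0, 0, 0, 0, 0, 1, 0, 0, 0, 0, 0, 0, 1, 0, 0, 0, 0, 0, 0, 1]}}

```text
time_s: 22.0
eef_pos: [0.4501, 0.0024, -0.005]
eef_rot: [-0.095, 0.704, -0.097, -0.697]
wrist_force: [-0.7, 0.2, 0.4]
opening: 0.137
```

```bash
python3 go.py .592 -.191 .1 90
```

```text
t 22.0 pos [ 0.4501  0.0024 -0.005 ] jaw -105.6 q6 1.59 open 0.137 F [-0.7  0.2  0.4]
turn [-15.6  -0.5  -0.2] shift now-axes [-103.   148.1 -189.7] shift after turn [-105.   193.4 -141.9] mm
```

Emit:
{"fn": "carry_out", "kwargs": {"motion": [0, 0, 0, -0.03, 0, 0, 1, 0, 0, 0, -0.04, 0, 0, 1, -7.8, 0, 0, -0.035, 0, 0, 1, -7.8, 0, 0, 0, 0, 0, 1, 0, 0, 0, 0, 0.036, -0.026, 1, 0, 0, 0, 0, 0.036, -0.026, 1, 0, 0, 0, 0, 0.036, -0.026, 1, 0, 0, 0, 0, 0.036, -0.026, 1, 0, 0, 0, 0, 0.036, -0.026, 1, 0, 0, 0, 0, 0, 0, 1]}}

```text
time_s: 23.0
eef_pos: [0.5846, -0.1814, 0.1054]
eef_rot: [0.007, 0.71, 0.003, -0.704]
wrist_force: [0.7, 0.0, -0.2]
opening: 0.139
```

```bash
python3 go.py .592 -.191 -.001 90
```

```text
t 23.0 pos [ 0.5846 -0.1814  0.1054] jaw -89.2 q6 1.06 open 0.139 F [ 0.7  0.  -0.2]
turn [ 0.8 -0.5 -0.3] shift now-axes [106.5   9.2  -6.3] shift after turn [106.4   9.6  -7.4] mm
```

Emit:
{"fn": "carry_out", "kwargs": {"motion": [0.8, 0, 0, 0, 0.0095, -0.007, 1, 0, 0, 0, 0.03, 0, 0, 1, 0, 0, 0, 0.03, 0, 0, 1, 0, 0, 0, 0.02, 0, 0, 1, 0, 0, 0, 0, 0, 0, 1, 0, 0, 0, 0, 0, 0, 1]}}

```text
time_s: 23.6
eef_pos: [0.5923, -0.1918, 0.023]
eef_rot: [0.0, 0.71, -0.002, -0.704]
wrist_force: [-0.5, -0.1, 0.7]
opening: 0.135
```

```bash
python3 go.py .592 -.191 -.001 90;  python3 look.py cannon_a w12 | grep wrist
```

```text
t 23.6 pos [ 0.5923 -0.1918  0.023 ] jaw -90.1 q6 1.07 open 0.135 F [-0.5 -0.1  0.7]
turn [-0.1 -0.5 -0.2] shift now-axes [24.  -0.9  0.6] shift after turn [24.  -0.8  0.3] mm
wrist L 0.77 [ 0.5921 -0.2467  0.0015] [427. 273.]
wrist L 0.76 [ 0.5927 -0.1957  0.0273] [329. 291.]
wrist T 0.85 5349 [441. 267.] [array([ 602.7, -246.6]), array([19.9, 70.8]), np.float64(89.8)]
wrist T 0.64 5948 [323. 296.] [array([ 584.4, -192.7]), array([16.2, 98.9]), np.float64(89.9)]
```

Emit:
{"fn": "carry_out", "kwargs": {"motion": [0, 0, 0, 0.01, 0, 0, 1, 0, 0, 0, 0.008, 0, 0, 1, 0, 0, 0, 0.004, 0, 0, 1, 0, 0, 0, 0, 0, 0, 1, 0, 0, 0, 0, 0, 0, 1]}}

```text
time_s: 24.45
eef_pos: [0.5936, -0.1927, 0.0003]
eef_rot: [0.001, 0.711, -0.003, -0.703]
wrist_force: [-0.5, -0.6, 0.4]
opening: 0.136
```

```bash
python3 go.py .592 -.191 -.001 90
```

```text
t 24.45 pos [ 5.936e-01 -1.927e-01  3.000e-04] jaw -90.2 q6 1.07 open 0.136 F [-0.5 -0.6  0.4]
turn [-0.2 -0.7 -0.3] shift now-axes [ 1.3 -1.7  1.6] shift after turn [ 1.3 -1.7  1.6] mm
```

Emit:
{"fn": "carry_out", "kwargs": {"motion": [0, 0, 0, 0.0015, 0, 0, 1, 0, 0, 0, 0, 0, 0, 0.35, 0, 0, 0, 0, 0, 0, 0.35, 0, 0, 0, 0, 0, 0, 0.35, 0, 0, 0, -0.015, 0, 0, 0.35, 0, 0, 0, -0.03, 0, 0, 0.35, 0, 0, 0, -0.03, 0, 0, -0.2, 0, 0, 0, -0.04, 0, 0, -0.2, 0, 0, 0, 0, 0, 0, -0.2, 0, 0, 0, 0, 0, 0, -0.2]}}

```text
time_s: 25.45
eef_pos: [0.593, -0.1924, 0.1237]
eef_rot: [0.001, 0.712, -0.003, -0.702]
wrist_force: [-0.9, 0.1, -1.6]
opening: 0.594
```

```bash
python3 go.py .432 .234 .1 90;  python3 look.py cannon_a w13
```

```text
t 25.45 pos [ 0.593  -0.1924  0.1237] jaw -90.2 q6 1.07 open 0.594 F [-0.9  0.1 -1.6]
turn [-0.1 -0.8 -0.4] shift now-axes [  18.5 -426.1  162.4] shift after turn [  23.7 -426.4  161. ] mm
wrist L 0.82 [ 0.5938 -0.1977  0.0044] [327. 231.]
wrist L 0.57 [ 0.593  -0.2498  0.0057] [395. 232.]
wrist T 0.96 2341 [397. 233.] [array([ 595.7, -247.5]), array([17.8, 84.1]), np.float64(89.0)]
wrist T 0.73 1956 [322. 230.] [array([ 595.9, -194.1]), array([13.7, 84. ]), np.float64(89.6)]
scene L 0.98 [ 5.882e-01 -2.462e-01  1.000e-04] [168. 250.]
scene L 0.77 [ 0.5906 -0.1939  0.0039] [193. 255.]
```

View pics/w13.png

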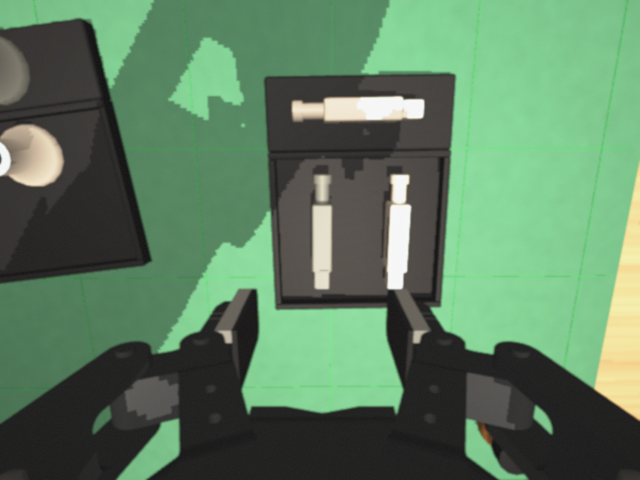

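Both cannons lie flat and parallel in the well, at about (322,235) and (398,235). Next is bell_b, the grey one in the near row, not purple.

Emit:
{"fn": "carry_out", "kwargs": {"motion": [0, -0.7, -0.4, 0, -0.042, 0.016, -0.2, 0, 0, 0, 0, -0.042, 0.016, -0.2, 0, 0, 0, 0, -0.042, 0.016, -0.2, 0, 0, 0, 0, -0.042, 0.016, -0.2, 0, 0, 0, 0, -0.042, 0.016, -0.2, 0, 0, 0, 0, -0.042, 0.016, -0.2, 0, 0, 0, 0, -0.042, 0.016, -0.2, 0, 0, 0, 0, -0.042, 0.016, -0.2, 0, 0, 0, 0, -0.042, 0.016, -0.2, 0, 0, 0, 0, 0, 0, -0.2]}}

```text
time_s: 26.8
eef_pos: [0.4402, 0.1983, 0.1149]
eef_rot: [0.005, -0.703, 0.002, 0.711]
wrist_force: [0.2, 0.2, 0.3]
opening: 0.602
```

```bash
python3 go.py .432 .234 .1 90
```

```text
t 26.8 pos [0.4402 0.1983 0.1149] jaw -90.5 q6 1.75 open 0.602 F [0.2 0.2 0.3]
turn [-0.5  0.7  0.2] shift now-axes [ 15.2 -35.6   8.3] shift after turn [ 14.9 -35.7   8.2] mm
```

Emit:
{"fn": "carry_out", "kwargs": {"motion": [0, 0, 0, 0.0, -0.036, 0.008, -0.2, 0, 0, 0, 0.02, 0, 0, -0.2, 0, 0, 0, 0.025, 0, 0, -0.2, 0, 0, 0, 0, 0, 0, -0.2, 0, 0, 0, 0, 0, 0, -0.2]}}

```text
time_s: 27.3
eef_pos: [0.4315, 0.2358, 0.0682]
eef_rot: [0.003, -0.702, 0.001, 0.712]
wrist_force: [-0.1, -1.0, 0.5]
opening: 0.595
```

```bash
python3 go.py .432 .234 0 90; python3 look.py bell_b w14
```

```text
t 27.3 pos [0.4315 0.2358 0.0682] jaw -90.3 q6 1.83 open 0.595 F [-0.1 -1.   0.5]
turn [-0.3  0.8  0.2] shift now-axes [68.2  2.  -1.4] shift after turn [68.2  1.8 -0.5] mm
wrist L 0.79 [ 5.199e-01  3.730e-01 -4.000e-04] [81. 99.]
wrist L 0.66 [ 0.4343  0.2284 -0.005 ] [333. 240.]
wrist T 0.89 6362 [70. 93.] [array([521.8, 360. ]), array([51. , 37.9]), np.float64(61.3)]
wrist T 0.66 3651 [330. 246.] [array([440.5, 230.6]), array([38.6, 37. ]), np.float64(41.3)]
top L 0.72 [ 0.5951  0.3495 -0.0019] [161. 199.]
top L 0.59 [0.657  0.0186 0.0055] [327. 164.]
top L 0.56 [0.437  0.2336 0.0027] [217. 278.]
scene L 0.91 [ 0.5968  0.3526 -0.0027] [490. 324.]
scene L 0.81 [0.6498 0.0167 0.0016] [292. 305.]
scene L 0.75 [ 0.433   0.2358 -0.0025] [431. 242.]
scene L 0.6 [ 0.5285  0.3739 -0.0032] [503. 296.]
```

View pics/w14.png

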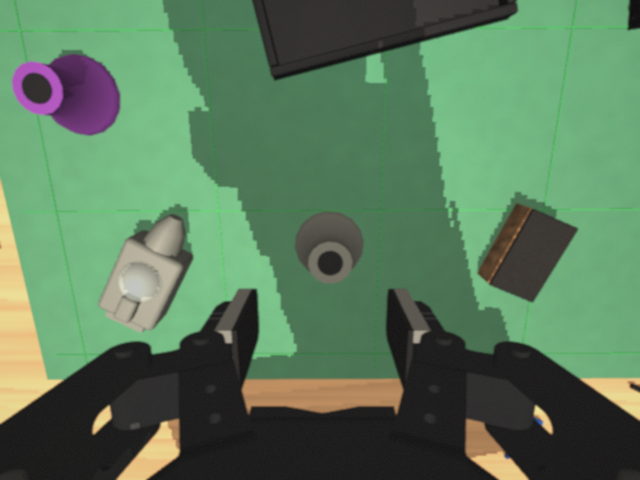

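The grey bell with its dot at (330,263) is the target. The purple one at (60,90) is a look-alike, and the pod at (140,290) and sanding block at (530,255) are clear.

Emit:
{"fn": "carry_out", "kwargs": {"motion": [0, 0, 0, 0.02, 0.004, -0.0025, -0.2, 0, 0, 0, 0.02, 0, 0, -0.2, 0, 0, 0, 0.015, 0, 0, -0.2, 0, 0, 0, 0.006, 0, 0, -0.2, 0, 0, 0, 0, 0, 0, -0.2, 0, 0, 0, 0, 0, 0, -0.2]}}

```text
time_s: 28.25
eef_pos: [0.4376, 0.2328, 0.0099]
eef_rot: [0.004, -0.706, -0.0, 0.709]
wrist_force: [0.1, 0.5, 1.1]
opening: 0.598
```

```bash
python3 go.py .434 .232 0 90
```

```text
t 28.25 pos [0.4376 0.2328 0.0099] jaw -90.3 q6 1.82 open 0.598 F [0.1 0.5 1.1]
turn [-0.3  0.2  0.3] shift now-axes [9.9 0.9 3.5] shift after turn [9.9 0.8 3.6] mm
```

Emit:
{"fn": "carry_out", "kwargs": {"motion": [0, 0, 0, 0.006, 0, 0.003, -0.2, 0, 0, 0, 0.004, 0, 0, -0.2, 0, 0, 0, 0, 0, 0, -0.2, 0, 0, 0, 0, 0, 0, 0.4, 0, 0, 0, 0, 0, 0, 1, 0, 0, 0, 0, 0, 0, 1, 0, 0, 0, 0, 0, 0, 1, 0, 0, 0, 0, 0, 0, 1]}}

```text
time_s: 29.05
eef_pos: [0.4364, 0.2336, 0.0017]
eef_rot: [-0.004, 0.707, 0.001, -0.707]
wrist_force: [0.1, -0.7, -0.8]
opening: 0.251
```

```bash
python3 go.py .595 .012 0.1 90
```

```text
t 29.05 pos [0.4364 0.2336 0.0017] jaw -90.3 q6 1.82 open 0.251 F [ 0.1 -0.7 -0.8]
turn [-0.3 -0.   0.4] shift now-axes [ -99.6  220.2 -159.8] shift after turn [ -98.3  221.6 -158.6] mm
```

Emit:
{"fn": "carry_out", "kwargs": {"motion": [0, 0, 0, -0.03, 0, 0, 1, 0, 0, 0, -0.04, 0, 0, 1, 0, 0, 0, -0.04, 0, 0, 1, 0, 0, 0, 0, 0.034, -0.025, 1, 0, 0, 0, 0, 0.034, -0.025, 1, 0, 0, 0, 0, 0.034, -0.025, 1, 0, 0, 0, 0, 0.034, -0.025, 1, 0, 0, 0, 0, 0.034, -0.025, 1, 0, 0, 0, 0, 0.034, -0.025, 1, 0, 0, 0, 0, 0, 0, 1]}}

```text
time_s: 30.05
eef_pos: [0.5901, 0.0211, 0.1146]
eef_rot: [-0.001, 0.708, 0.002, -0.706]
wrist_force: [-0.7, -0.5, -1.0]
opening: 0.253
```

```bash
python3 go.py .595 .012 0.006 90
```

```text
t 30.05 pos [0.5901 0.0211 0.1146] jaw -90.0 q6 1.4 open 0.253 F [-0.7 -0.5 -1. ]
turn [ 0.  -0.1  0.3] shift now-axes [108.6   9.6  -4.7] shift after turn [108.6   9.1  -4.9] mm
```

Emit:
{"fn": "carry_out", "kwargs": {"motion": [0, 0, 0, 0, 0.009, -0.005, 1, 0, 0, 0, 0.03, 0, 0, 1, 0, 0, 0, 0.03, 0, 0, 1, 0, 0, 0, 0.025, 0, 0, 1, 0, 0, 0, 0, 0, 0, 1, 0, 0, 0, 0, 0, 0, 1]}}

```text
time_s: 30.65
eef_pos: [0.5953, 0.0129, 0.0279]
eef_rot: [-0.001, 0.708, 0.002, -0.706]
wrist_force: [-0.9, -0.6, 0.5]
opening: 0.251
```

```bash
python3 go.py .595 .012 0.006 90
```

```text
t 30.65 pos [0.5953 0.0129 0.0279] jaw -89.9 q6 1.39 open 0.251 F [-0.9 -0.6  0.5]
turn [ 0.1 -0.1  0.3] shift now-axes [21.9  1.   0.3] shift after turn [21.9  0.9  0.3] mm
```

Emit:
{"fn": "carry_out", "kwargs": {"motion": [0, 0, 0, 0.01, 0, -0.001, 1, 0, 0, 0, 0.008, 0, 0, 1, 0, 0, 0, 0.003, 0, 0, 1, 0, 0, 0, 0, 0, 0, 1, 0, 0, 0, 0, 0, 0, 1]}}

```text
time_s: 31.15
eef_pos: [0.5991, 0.0135, 0.0096]
eef_rot: [0.0, 0.71, 0.003, -0.704]
wrist_force: [-0.2, 0.1, -0.7]
opening: 0.251
```

```bash
python3 go.py .595 .012 0.006 90
```

```text
t 31.15 pos [0.5991 0.0135 0.0096] jaw -89.8 q6 1.39 open 0.251 F [-0.2  0.1 -0.7]
turn [ 0.2 -0.5  0.2] shift now-axes [3.5 1.5 4.1] shift after turn [3.6 1.5 4.1] mm
```

Emit:
{"fn": "carry_out", "kwargs": {"motion": [0, 0, 0, 0.003, 0, 0.003, 1, 0, 0, 0, 0, 0, 0, 1, 0, 0, 0, 0.001, 0, 0, 1, 0, 0, 0, 0, 0, 0, 0.2, 0, 0, 0, 0, 0, 0, 0, 0, 0, 0, 0, 0, 0, -0.1, 0, 0, 0, 0, 0, 0, -0.1, 0, 0, 0, -0.02, 0, 0, -0.1, 0, 0, 0, -0.04, 0, 0, -0.1, 0, 0, 0, -0.04, 0, 0, -0.3]}}

```text
time_s: 32.15
eef_pos: [0.5903, 0.0137, 0.1019]
eef_rot: [0.001, -0.706, -0.003, 0.708]
wrist_force: [0.6, 0.6, -0.3]
opening: 0.649
```

```bash
python3 go.py .4155 .3445 0.11 58; python3 look.py bell_b w15; python3 look.py pod w15b
```

```text
t 32.15 pos [0.5903 0.0137 0.1019] jaw -89.8 q6 1.38 open 0.649 F [ 0.6  0.6 -0.3]
turn [32.2  0.3  0.3] shift now-axes [  -5.6 -331.4  173.8] shift after turn [  -8.1 -187.9  323.6] mm
wrist L 0.85 [0.6496 0.0157 0.0045] [319. 150.]
wrist L 0.76 [ 5.961e-01  1.200e-02 -1.000e-04] [324. 227.]
wrist T 0.77 2922 [324. 232.] [array([599.4,  12.3]), array([38.8, 38.3]), np.float64(39.8)]
wrist T 0.67 3394 [318. 148.] [array([651. ,  15.9]), array([38.2, 38.5]), np.float64(64.0)]
top L 0.92 [0.5952 0.3474 0.0006] [161. 199.]
top L 0.59 [ 0.522   0.3682 -0.0026] [150. 236.]
top L 0.45 [0.5951 0.0109 0.0056] [332. 195.]
scene L 0.96 [0.593  0.0172 0.0016] [301. 280.]
scene L 0.75 [0.5958 0.35   0.0009] [489. 322.]
scene L 0.64 [ 0.5269  0.3771 -0.0045] [505. 296.]
top L 0.81 [ 0.417   0.3431 -0.0029] [161. 289.]
scene L 0.62 [ 0.4131  0.3433 -0.002 ] [488. 245.]
```

Emit:
{"fn": "carry_out", "kwargs": {"motion": [8, 0, 0, -0.01, 0, 0, -0.6, 8, 0, 0, 0, 0, 0, -0.6, 8, 0, 0, 0, 0, 0, -0.6, 8, 0, 0, 0, 0, 0, -0.6, 0, 0, 0, 0, -0.022, 0.038, -0.6, 0, 0, 0, 0, -0.022, 0.038, -0.6, 0, 0, 0, 0, -0.022, 0.038, -0.6, 0, 0, 0, 0, -0.022, 0.038, -0.6, 0, 0, 0, 0, -0.022, 0.038, -0.6, 0, 0, 0, 0, -0.022, 0.038, -0.6]}}

```text
time_s: 33.85
eef_pos: [0.4728, 0.2508, 0.1124]
eef_rot: [0.207, -0.676, 0.204, 0.677]
wrist_force: [1.1, 0.6, -0.4]
opening: 0.799
```

```bash
python3 go.py .4155 .3445 0.11 58
```

```text
t 33.85 pos [0.4728 0.2508 0.1124] jaw -123.8 q6 2.42 open 0.799 F [ 1.1  0.6 -0.4]
turn [-1.8  0.1  0.2] shift now-axes [  2.8 -45.9  99.7] shift after turn [  2.4 -49.1  98.2] mm
```

Emit:
{"fn": "carry_out", "kwargs": {"motion": [-1.8, 0, 0, 0, -0.016, 0.033, -0.6, 0, 0, 0, 0, -0.016, 0.033, -0.6, 0, 0, 0, 0, -0.016, 0.032, -0.6, 0, 0, 0, 0, 0, 0, -0.6, 0, 0, 0, 0, 0, 0, -0.6]}}

```text
time_s: 34.35
eef_pos: [0.4101, 0.3524, 0.1132]
eef_rot: [0.194, -0.68, 0.19, 0.681]
wrist_force: [0.8, -0.5, -0.1]
opening: 0.803
```

```bash
python3 go.py .4155 .3445 0.05 58; python3 look.py pod w16
```

```text
t 34.35 pos [0.4101 0.3524 0.1132] jaw -121.5 q6 2.61 open 0.803 F [ 0.8 -0.5 -0.1]
turn [0.5 0.1 0.3] shift now-axes [63.1  4.3 -8.9] shift after turn [63.2  3.8 -8.8] mm
wrist L 0.78 [ 0.4165  0.347  -0.0025] [324. 220.]
wrist T 0.79 4817 [330. 219.] [array([421.4, 339.1]), array([36.2, 75.6]), np.float64(59.4)]
top L 0.92 [ 0.4175  0.3466 -0.0036] [160. 289.]
scene L 0.67 [ 0.4146  0.3458 -0.0013] [489. 246.]
```

View pics/w16.png

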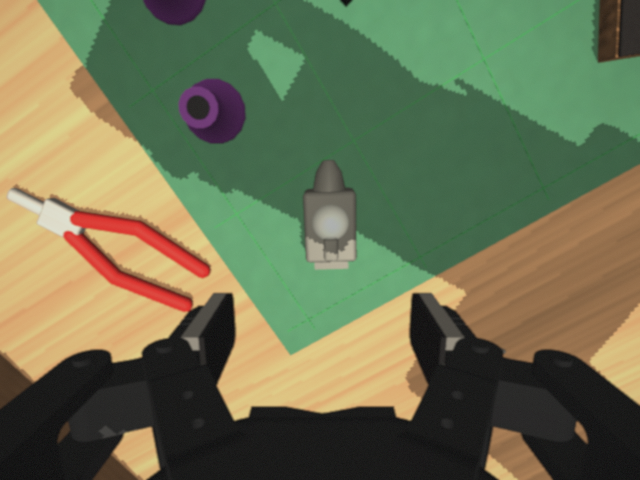

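Pod at (330,220), axis square to the jaws. 14 viewed. Descending.

Emit:
{"fn": "carry_out", "kwargs": {"motion": [0, 0, 0, 0.03, 0.004, -0.009, -0.6, 0, 0, 0, 0.03, 0, 0, -0.6, 0, 0, 0, 0.025, 0, 0, -0.6, 0, 0, 0, 0.01, 0, 0, -0.6, 0, 0, 0, 0, 0, 0, -0.6, 0, 0, 0, 0, 0, 0, -0.6]}}

```text
time_s: 35.3
eef_pos: [0.4218, 0.3419, 0.0178]
eef_rot: [-0.199, 0.681, -0.192, -0.678]
wrist_force: [0.7, 0.6, 0.5]
opening: 0.801
```

```bash
python3 go.py .416 .345 -.01 58.5;  python3 look.py pod w17
```

```text
t 35.3 pos [0.4218 0.3419 0.0178] jaw -122.0 q6 2.59 open 0.801 F [0.7 0.6 0.5]
turn [-0.5 -0.   0.6] shift now-axes [27.8  0.7  6.6] shift after turn [27.8  0.4  6.6] mm
wrist L 0.92 [ 0.4144  0.3459 -0.0023] [322. 290.]
wrist T 0.57 10447 [326. 292.] [array([422.7, 338.7]), array([35.6, 75.1]), np.float64(59.7)]
top L 0.62 [ 0.4176  0.3457 -0.002 ] [160. 289.]
top L 0.57 [ 4.340e-01  1.126e-01 -4.000e-04] [280. 279.]
scene L 0.58 [ 4.131e-01  3.443e-01 -4.000e-04] [488. 245.]
```

Emit:
{"fn": "carry_out", "kwargs": {"motion": [0, 0, 0, 0.01, 0, 0.006, -0.6, 0, 0, 0, 0.009, 0, 0, -0.6, 0, 0, 0, 0.004, 0, 0, -0.6, 0, 0, 0, 0, 0, 0, -0.6, 0, 0, 0, 0, 0, 0, -0.6]}}

```text
time_s: 36.15
eef_pos: [0.4159, 0.3461, -0.0071]
eef_rot: [-0.198, 0.681, -0.191, -0.678]
wrist_force: [-0.0, -0.4, 0.5]
opening: 0.799
```

```bash
python3 go.py .416 .345 -.01 58.5
```

```text
t 36.15 pos [ 0.4159  0.3461 -0.0071] jaw -122.0 q6 2.6 open 0.799 F [-0.  -0.4  0.5]
turn [-0.5 -0.1  0.6] shift now-axes [ 2.9  1.  -0.7] shift after turn [ 2.9  0.9 -0.7] mm
```

Emit:
{"fn": "carry_out", "kwargs": {"motion": [0, 0, 0, 0.002, 0, 0, -0.6, 0, 0, 0, 0, 0, 0, -0.2, 0, 0, 0, 0, 0, 0, 0.1, 0, 0, 0, 0, 0, 0, 1, 0, 0, 0, 0, 0, 0, 1, 0, 0, 0, 0, 0, 0, 1, 0, 0, 0, 0, 0, 0, 1]}}

```text
time_s: 36.85
eef_pos: [0.4171, 0.3465, -0.0082]
eef_rot: [-0.199, 0.682, -0.191, -0.678]
wrist_force: [0.3, 0.0, -0.8]
opening: 0.403
```

```bash
python3 go.py .594 .215 .1 90
```

```text
t 36.85 pos [ 0.4171  0.3465 -0.0082] jaw -122.0 q6 2.6 open 0.403 F [ 0.3  0.  -0.8]
turn [-32.   -0.3   0.7] shift now-axes [-107.9   16.4 -220. ] shift after turn [-108.2  131.5 -176.9] mm
```

Emit:
{"fn": "carry_out", "kwargs": {"motion": [0, 0, 0, -0.03, 0, 0, 1, 0, 0, 0, -0.04, 0, 0, 1, -8.4, 0, 0, -0.04, 0, 0, 1, -8.4, 0, 0, 0, 0, 0, 1, -8.4, 0, 0, 0, 0, 0, 1, -8.4, 0, 0, 0, 0, 0, 1, -8.4, 0, 0, 0, 0, 0, 1, 0, 0, 0, 0, 0, 0, 1]}}

```text
time_s: 37.65
eef_pos: [0.4152, 0.3448, 0.1057]
eef_rot: [0.066, 0.707, 0.071, -0.701]
wrist_force: [0.2, -0.1, -0.2]
opening: 0.401
```

```bash
python3 go.py .594 .2155 -.004 102
```

```text
t 37.65 pos [0.4152 0.3448 0.1057] jaw -78.9 q6 1.84 open 0.401 F [ 0.2 -0.1 -0.2]
turn [-0.9 -0.5  0.4] shift now-axes [ 109.8  162.1 -149.6] shift after turn [ 109.7  163.7 -148. ] mm
```

Emit:
{"fn": "carry_out", "kwargs": {"motion": [0, 0, 0, 0, 0.03, -0.027, 1, 0, 0, 0, 0, 0.03, -0.027, 1, 0, 0, 0, 0, 0.03, -0.027, 1, 0, 0, 0, 0, 0.03, -0.027, 1, 0, 0, 0, 0, 0.03, -0.027, 1, 0, 0, 0, 0, 0, 0, 1, 0, 0, 0, 0, 0, 0, 1]}}

```text
time_s: 38.35
eef_pos: [0.5795, 0.2183, 0.1039]
eef_rot: [0.056, 0.707, 0.062, -0.703]
wrist_force: [-0.9, -0.1, -0.4]
opening: 0.404
```

```bash
python3 go.py .594 .2155 -.004 102
```

```text
t 38.35 pos [0.5795 0.2183 0.1039] jaw -80.4 q6 1.56 open 0.404 F [-0.9 -0.1 -0.4]
turn [-2.4 -0.4  0.4] shift now-axes [107.9   6.  -13.1] shift after turn [107.9   5.7 -13.6] mm
```

Emit:
{"fn": "carry_out", "kwargs": {"motion": [-2.4, 0, 0, 0, 0.006, -0.013, 1, 0, 0, 0, 0.03, 0, 0, 1, 0, 0, 0, 0.03, 0, 0, 1, 0, 0, 0, 0.02, 0, 0, 1, 0, 0, 0, 0, 0, 0, 1, 0, 0, 0, 0, 0, 0, 1]}}

```text
time_s: 38.95
eef_pos: [0.5897, 0.22, 0.0222]
eef_rot: [0.069, 0.705, 0.075, -0.702]
wrist_force: [0.5, -0.6, -0.3]
opening: 0.402
```

```bash
python3 go.py .594 .2155 -.004 102; python3 look.py pod w18; python3 look.py tray_pod w18b|grep L
```

```text
t 38.95 pos [0.5897 0.22   0.0222] jaw -78.3 q6 1.53 open 0.402 F [ 0.5 -0.6 -0.3]
turn [-0.4 -0.3  0.5] shift now-axes [26.2  5.5 -3.2] shift after turn [26.2  5.3 -3.3] mm
wrist T 0.95 14695 [322. 300.] [array([586.3, 218.6]), array([91.8, 43.8]), np.float64(12.6)]
wrist T 0.44 8542 [617. 318.] [array([610.7,  91.8]), array([116.9,  30.3]), np.float64(23.7)]
top L 0.57 [0.5911 0.218  0.0285] [224. 196.]
scene L 0.71 [0.5901 0.2176 0.0296] [414. 293.]
top L 0.83 [ 0.5993  0.2161 -0.0033] [228. 196.]
scene L 0.74 [0.6024 0.2173 0.    ] [411. 309.]
```

View pics/w18.png

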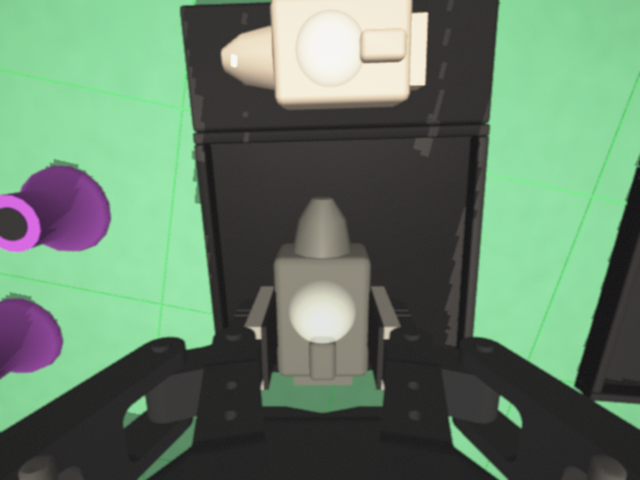

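The pod is held square over the middle of its well, well clear of the rims (15 viewed). Lowering.

Emit:
{"fn": "carry_out", "kwargs": {"motion": [0, 0, 0, 0.01, 0.005, -0.003, 1, 0, 0, 0, 0.009, 0, 0, 1, 0, 0, 0, 0.004, 0, 0, 1, 0, 0, 0, 0, 0, 0, 1, 0, 0, 0, 0, 0, 0, 1]}}

```text
time_s: 40.15
eef_pos: [0.5942, 0.2142, -0.0043]
eef_rot: [0.068, 0.705, 0.075, -0.702]
wrist_force: [0.4, -0.4, -0.1]
opening: 0.402
```

```bash
python3 go.py .594 .2155 -.004 102
```

```text
t 40.15 pos [ 0.5942  0.2142 -0.0043] jaw -78.4 q6 1.52 open 0.402 F [ 0.4 -0.4 -0.1]
turn [-0.4 -0.2  0.5] shift now-axes [-0.3 -1.3 -0.1] shift after turn [-0.3 -1.3 -0.1] mm
```

Emit:
{"fn": "carry_out", "kwargs": {"motion": [0, 0, 0, 0.001, 0, 0, 1, 0, 0, 0, 0, 0, 0, -0.1, 0, 0, 0, 0, 0, 0, -0.25, 0, 0, 0, 0, 0, 0, -0.25, 0, 0, 0, 0, 0, 0, -0.25, 0, 0, 0, -0.015, 0, 0, -0.25, 0, 0, 0, -0.03, 0, 0, -0.25, 0, 0, 0, -0.04, 0, 0, -0.25, 0, 0, 0, -0.04, 0, 0, -0.25, 0, 0, 0, -0.04, 0, 0.03, -0.25]}}

```text
time_s: 41.15
eef_pos: [0.5635, 0.2063, 0.162]
eef_rot: [-0.068, -0.701, -0.074, 0.705]
wrist_force: [1.1, -0.0, 1.4]
opening: 0.629
```

Emit:
{"fn": "carry_out", "kwargs": {"motion": [0, 0, 0, -0.02, 0, 0.04, -0.25, 0, 0, 0, 0, 0, 0.04, -0.25, 0, 0, 0, 0, 0, 0.04, -0.25, 0, 0, 0, 0, 0, 0, -0.25, 0, 0, 0, 0, 0, 0, -0.25]}}

```text
time_s: 41.65
eef_pos: [0.4451, 0.1819, 0.1963]
eef_rot: [0.068, 0.709, 0.075, -0.698]
wrist_force: [0.5, 0.8, 0.7]
opening: 0.627
```

```bash
for n in pod bell_a cannon_a paint_jar sanding_block; do echo $n; python3 look.py $n fin_$n | grep L; done; python3 - <<'E'
from h import *
a=ctrl.camera("scene")[120:380,80:560]; b=ctrl.camera("top")[100:340,110:580]
print(ctrl.get_obs()["time_s"])
cv2.imwrite("pics/fin.png",np.vstack([cv2.resize(a,(620,300)),cv2.resize(b,(620,300))]))
E
```

```text
pod
wrist L 0.6 [0.5941 0.2158 0.0047] [319.  39.]
top L 0.9 [ 5.957e-01  2.156e-01 -5.000e-04] [228. 197.]
scene L 0.62 [0.591  0.2158 0.0011] [411. 303.]
bell_a
wrist L 0.84 [0.6499 0.0183 0.0044] [565.  17.]
wrist L 0.83 [0.5978 0.0109 0.0009] [549.  86.]
wrist L 0.72 [0.5943 0.3488 0.0043] [163.   2.]
wrist L 0.64 [ 0.5178  0.3737 -0.0019] [129.  92.]
top L 0.72 [0.6499 0.0144 0.0052] [330. 168.]
top L 0.71 [0.5945 0.0106 0.0055] [332. 195.]
scene L 0.91 [0.5907 0.0159 0.0029] [301. 279.]
scene L 0.87 [0.648  0.0152 0.0064] [292. 303.]
scene L 0.85 [ 0.525   0.3718 -0.0013] [502. 293.]
scene L 0.73 [ 0.5953  0.3537 -0.0019] [491. 323.]
scene L 0.34 [4.322e-01 1.121e-01 3.000e-04] [369. 229.]
scene L 0.25 [ 0.5943 -0.1926  0.0009] [193. 258.]
cannon_a
top L 0.89 [ 0.5944 -0.1945  0.001 ] [437. 194.]
top L 0.64 [ 0.5887 -0.2483  0.0041] [465. 196.]
scene L 0.82 [ 0.5913 -0.2479  0.0031] [166. 250.]
scene L 0.6 [ 0.5935 -0.1937  0.0036] [192. 257.]
paint_jar
top L 0.66 [ 0.4171 -0.3508  0.    ] [524. 284.]
scene L 0.66 [ 0.4208 -0.3424 -0.001 ] [160. 185.]
sanding_block
wrist L 0.66 [0.4319 0.115  0.0006] [387. 241.]
top L 0.8 [ 4.319e-01  1.124e-01 -1.000e-04] [280. 280.]
scene L 0.58 [0.4318 0.1143 0.0006] [370. 229.]
43.5
```

View pics/fin.png

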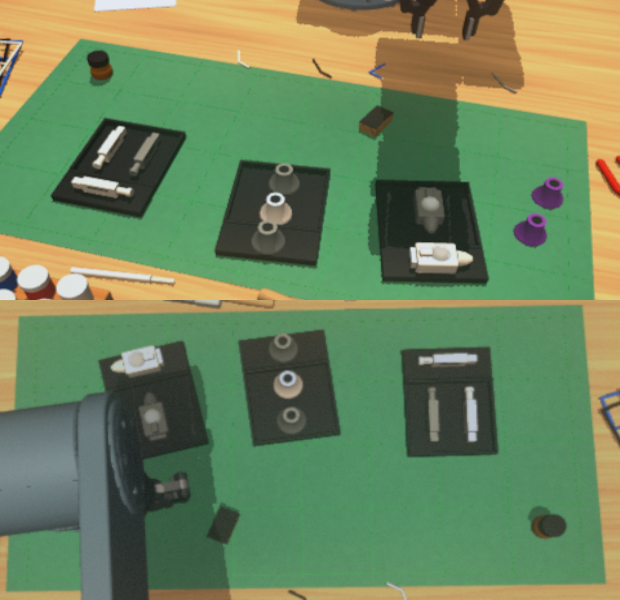

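All five parts lie flat in the right wells. The jar and block have not moved, and the arm is clear.

```bash
python3 -c "
from bench import ctrl
print(ctrl.hand_in())"
```

```text
the job is handed in; nothing more can be done
None
```

All five parts are in the trays with the matching samples: both bells in tray_bells, both cannons in tray_cannons and the cockpit in tray_pod. I handed the job in at about 43.5 s of the 106 s allowed. `hand_in` reports no verdict.

- **Last checks:** the final scene and top pictures show every part upright and apart from the others inside its well. The networks put each one near the well floor, with undersides between -0.5 and 6.4 mm against 4 mm nominal. The jar and sanding block read within about 4 mm of their first estimates, which is the network's error. The purple look-alikes were left alone, and the arm is clear of everything.
- **What went wrong:** the first grasp of bell_a closed on nothing. In the scene camera the fingertips stood about 17–19 mm above the reported TCP (tool point), contrary to the text. I then went lower by that amount, and all five grasps held.
- **Disagreements:** the opening read 2–3 mm under the true width for the bells and cannons.

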